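# Change a sine vise over to a taller gauge block

## Task

Change the sine vise over from the gauge block it is set on to the tallest block in the rack: stand that block upright on the vise base, centred under the free roller, and bring the vise body down until the roller rests on it. Put the old block back in the rack in its place by height, pushing its neighbours apart to make room, so that all the remaining blocks stand upright in the channel in order. Do not tip any block over, and leave the can, hammer, magnet and disc where they are.

Things in the scene. Friction and masses are not known exactly. Their poses are not given: they have to be found in the camera images.
- vise_base: Fixed base of the sine vise: ground steel plate 200 x 70 mm whose flat top is 24 mm above the bench. Origin under its centre on the bench; x runs along the vise from the free end (-x) to the hinge end (+x), y across it, z up. Two cheeks at the hinge, 70 mm wide overall, reach z = 48 mm.
- vise_top (a joint): Tilt of the hinged vise body, rad: 0 lying flat, growing as the free end rises, stop at 0.70. A drag washer holds the body at any angle where it is left: raising it takes 14 to 21 N at the fixed jaw, lowering it 4 to 9 N down. With the free roller resting on a block of height h on the base, sin(tilt) = h / 125 mm. Starts resting on the 37 mm block (0.30) or up to 0.13 rad above it.
- vise_hinge (a point): Centre of the hinge axis (along the base's y), 62.5 mm along the base's +x and 32 mm above the bench. The vise body is a steel slab 50 mm wide reaching 136 mm from here to its free end, underside 4 mm and upper face 22 mm square above the line from this axis to the free roller's axis.
- fixed_jaw (a point): Centre of the fixed jaw, the steel block on the free end of the vise  24 mm along the vise, 50 mm wide, 30 mm high; to be pinched across its width or pressed on top. 124 mm from the hinge axis along the slab, 37 mm square to it; turns with the body. Next to it, towards the hinge, a clamped workpiece 44 mm wide stands 6 mm above the jaw, then the moving jaw, 50 mm wide.
- roller (a point): Axis centre of the free roller (16 mm diameter, 50 mm long) under the free end of the vise body, the one that rests on the gauge block. 125 mm from the hinge axis, so horizontally 125 mm x cos(tilt) from it.
- rack: Fixed hardwood rack, 198 x 58 mm. Origin under its centre on the bench, x along the row. Channel 174 mm long, 34 mm wide, floor at z = 12 mm; side lips 7 mm thick to z = 16 mm, end stops to z = 20 mm. Blocks stand in it by height, shortest at -x: 30, (37), 44, 51, 58. The gap for the 37 is now only 8 to 24 mm; blocks slide along the channel, with free length between and beyond them.
- block_37: Steel gauge block, 30 mm square and 37 mm tall, about 0.24 kg, loose. At the start it stands on the vise base centred under the free roller, at about x = -57 mm of the base. Origin at the centre of its underside, z up, x and y square to its sides and at the start about along those of what it stands on.
- block_58: Steel gauge block, 30 mm square and 58 mm tall, about 0.37 kg, loose. The tallest; starts as the last of the row at the rack's +x end. Origin at the centre of its underside, z up, x and y square to its sides and at the start about along those of what it stands on.
- block_30: Steel gauge block, 30 mm square and 30 mm tall, about 0.19 kg, loose. The shortest, first of the row at the rack's -x end. Origin at the centre of its underside, z up, x and y square to its sides and at the start about along those of what it stands on.
- block_44: Steel gauge block, 30 mm square and 44 mm tall, about 0.28 kg, loose. In the row beyond the gap. Origin at the centre of its underside, z up, x and y square to its sides and at the start about along those of what it stands on.
- block_51: Steel gauge block, 30 mm square and 51 mm tall, about 0.32 kg, loose. In the row between the 44 and the 58. Origin at the centre of its underside, z up, x and y square to its sides and at the start about along those of what it stands on.
- spray_can: Standing grey spray can with a black cap, 62 mm diameter, 175 mm tall, loose bystander. Origin at its foot.
- hammer: Ball-peen hammer lying on the bench, 290 mm long, 30 mm high, loose bystander. Origin on the bench under the middle of the handle, x along the handle to the head.
- magnet_square: Red triangular welding magnet lying flat, 90 x 90 x 16 mm, loose bystander. Origin under its centre.
- flap_disc: Grinding flap disc lying flat, 115 mm diameter, 14 mm high, loose bystander. Origin under its centre.

How it is judged:
On the way, in this order (a step that is already met when the one before it is completed fails the run):
1. the old 37 mm block is out from under the vise: more than 80 mm from the roller in plan (horizontal distance between block_37 and roller above 0.08 m), for 0.1 s.
2. the 58 mm block stands upright on the vise base under the roller's resting place (x of block_58 in the frame of vise_base between -0.059 and -0.037 m and y of block_58 in the frame of vise_base between -0.012 and 0.012 m and z of block_58 in the frame of vise_base between 0.02 and 0.028 m and angle between block_58's own z axis and vertical below 0.06 rad), for 0.2 s.
At the end, for the whole second after the job is handed in: 58 block upright (0.06 rad) on the vise base, within 11 mm of the point under the roller along the vise, 12 mm across; vise tilt 0.4825 +-0.015 rad. Blocks 30, 37, 44, 51 upright on the channel floor in that order from the rack's -x end; the two moved blocks at rest (all of step 2 and value of joint vise_top between 0.4675 and 0.4975 rad and z of block_30 in the frame of rack between 0.008 and 0.016 m and y of block_30 in the frame of rack between -0.006 and 0.006 m and x of block_30 in the frame of rack between -0.09 and 0.09 m and angle between each of block_30, block_37, block_44, block_51's own z axis and vertical below 0.06 rad and z of block_37 in the frame of rack between 0.008 and 0.016 m and y of block_37 in the frame of rack between -0.006 and 0.006 m and x of block_37 in the frame of rack between -0.09 and 0.09 m and z of block_44 in the frame of rack between 0.008 and 0.016 m and y of block_44 in the frame of rack between -0.006 and 0.006 m and x of block_44 in the frame of rack between -0.09 and 0.09 m and z of block_51 in the frame of rack between 0.008 and 0.016 m and y of block_51 in the frame of rack between -0.006 and 0.006 m and x of block_51 in the frame of rack between -0.09 and 0.09 m and x of block_37 in the frame of block_30 above 0.02 m and x of block_37 in the frame of block_44 below -0.02 m and x of block_51 in the frame of block_44 above 0.02 m and linear speed of each of block_58, block_37 below 0.01 m/s); the robot touches nothing.
It fails at once if a gauge block tips more than 0.8 rad (angle between any of block_30, block_37, block_44, block_51, block_58's own z axis and vertical above 0.8 rad).
It fails at once if the spray can, hammer, magnet or flap disc is moved more than 25 mm, or the can tipped (distance of any of spray_can, hammer, magnet_square, flap_disc from where it was at the start of the episode above 0.025 m or angle between spray_can's own z axis and vertical above 0.4 rad).
It also fails if it takes over 72 s, if anything falls off the work surface, if the arm or the gripper's body presses on something with over 40 N, if the wrist force passes 120 N, or if a joint passes its speed limit or range.

## Robot

A 7-joint arm with a two-finger parallel gripper is mounted at the origin on the work surface. World frame = base frame: x ahead of the robot, y to its left, z up, the work surface at z = 0. Lengths are in m, angles in rad, forces in N, time in s.
With the tool pointing down it reaches from about 0.4 to 0.85 m from the base axis. Payload 10.4 kg.
Tool frame: the origin (TCP) lies between the finger pads; the fingertips stand 11 mm ahead of it and the grasp point (between the pads) lies 8 mm behind it (r.tcp_to_tips is the distance from the TCP to the fingertips, in m); z points along the fingers, y is the line along which they close (so a half turn about z gives the same grasp; the last joint's range is limited). The gripper opens to 87 mm and grips with 3 to 60 N. Pads are 19 mm wide; open, the fingers measure 117 mm over their backs; the gripper's body (75 mm by 190 mm) begins 51 mm behind the grasp point.
Start: joints at [1.252, 0.332, -0.065, 1.46, 0.022, 1.35, -0.088], TCP at [0.182, -0.598, 0.234] pointing down, gripper open.
Joint ranges: [-2.6, 2.6], [-0.5, 2.12], [-1.47, 1.34], [0.16, 2.42], [-1.27, 4.41], [0.06, 2.06], [-2.6, 2.6]. Speed limits (rad/s): [2.22, 2.22, 2.79, 2.79, 3.14, 3.14, 3.14].

## Interface

Orientations are given as a unit quaternion [x, y, z, w].
In Python, from bench import r gives the robot as it stands. The module is installed in compiled form; this text tells all that it offers.
- The arm moves only by the shell command python3 -m crank 'ROWS' [FORCE]. ROWS is JSON, a list of rows, each an object of numbers: "claw": the closure, from -1 (fully open) to 1 (shut); "dx", "dy", "dz": the shift along the tool's x, y, z each as a share of 3 cm, from -1 to 1; "ax", "ay", "az": the turn, a rotation vector about the tool's x, y, z each as a share of 6 degrees, from -1 to 1. A call has 1 to 8 rows; each row shifts and turns the commanded pose from where the row before left it, along the tool's axes as they then stand; what a row does not reach is not made up. A row lasts 1/12 s, in which the tool goes at most 41.7 mm and 7.16 degrees, less where a joint would pass 70% of its speed; a pose out of reach is approached as far as the arm can. A call with a number of a shift or a turn outside -1 to 1 is refused whole. A call with a gripper value outside its range is refused whole. The fingers move at their own pace and stop on an object; FORCE is the grip in N (left out, the last holds). Time passes only in rows, so rows that do not move let the fingers close. It gives the time, the measured TCP pose, the force, the opening and the grip force at its end, in the units of the state.
- r.read_state(): the state, without advancing time (a new reading comes with each control period).
- r.camera(name): name is "scene" or "top"; returns a dict with "color" (384x512x3 uint8, red, green, blue), "mtx" (3x3 intrinsics, pixels), "R" (3x3) and "t" (3): a world point X has camera coordinates R X + t. Camera axes: x right, y down, z forward; pixel columns grow to the right and rows downward; lengths in m; the calibration is good to about 2 mm. A picture is of the moment at which its call begins. There is no depth.
- r.close_job(): hands the job in; it is judged then, once.
The state is a dict: "time": time; "joint_positions": joint angles; "joint_vel": joint speeds; "joint_torque": joint torques, N m; "ee_pos": TCP position; "eef_rot": TCP orientation; "ft_force": force on the tool from outside, world axes, zero at the start; "torque": the same for the moment, N m; "width": finger opening in m; "grip_force": force on a finger pad.
Only numpy, scipy, OpenCV 4.12 (cv2) and the standard library are available. Lean on these libraries where they do the work, as an engineer would, in place of code of your own. Each camera call takes 0.05 s, during which the arm holds its last target. There are 200 camera calls.

## Working session

There is one attempt and no reset: what is moved stays moved. The work goes in short steps, Python scripts to look and compute and a shell command to move; the robot and the scene stay as the last step left them, time stands still between calls to the robot, and variables do not carry over. Pictures are saved under pics/ and viewed, at most 10 in all, crops included, and the job is handed in when it is done.

```bash
mkdir -p pics
cat > h.py <<'E'
import numpy as np, cv2
from bench import r
def snap(n,f):
    c=r.camera(n); cv2.imwrite(f,cv2.cvtColor(c["color"],cv2.COLOR_RGB2BGR)); return c
def back(c,u,v,z):
    d=np.linalg.inv(c["mtx"])@np.array([u,v,1.]); R=np.array(c["R"]);o=-R.T@c["t"]; d=R.T@d
    return o+d*(z-o[2])/d[2]
def proj(c,X):
    p=c["mtx"]@(np.array(c["R"])@X+c["t"]); return p[:2]/p[2]
E
python3 - <<'E'
from h import *
import pickle
s=r.read_state(); print(s)
for n in("top","scene"):
    c=r.camera(n); pickle.dump(c,open(n+".pkl","wb")); cv2.imwrite(f"pics/{n}0.png",cv2.resize(cv2.cvtColor(c["color"],cv2.COLOR_RGB2BGR),(800,600),interpolation=cv2.INTER_CUBIC)); print(n,c["mtx"],-np.array(c["R"]).T@c["t"],c["R"])
E
```

```text
{'time': 0.0, 'joint_positions': array([ 1.25238529,  0.33286269, -0.06465167,  1.46095255,  0.0216129 ,
        1.34991215, -0.08849548]), 'joint_vel': array([-0.00088032,  0.00066137, -0.00057295, -0.00017257,  0.00115578,
        0.00197162, -0.00021867]), 'joint_torque': array([ 1.57091337e-03, -6.23238444e+01,  2.53707025e-02, -3.89887404e+01,
       -6.12074230e-02,  4.00154956e-02,  1.68704983e-04]), 'ee_pos': array([ 0.18204898, -0.59750137,  0.23275419]), 'eef_rot': array([ 9.89082908e-01,  1.47358347e-01, -1.53487160e-04, -7.03122823e-04]), 'ft_force': array([ 0.33064677, -0.34750593,  0.73920074]), 'torque': array([-0.00737807, -0.02376161, -0.04432624]), 'grip_force': 0.0, 'width': 0.08717161037000375}
top [[363.04512902   0.         253.93685781]
 [  0.         363.04512902 188.79769014]
 [  0.           0.           1.        ]] [ 0.50258786 -0.00374674  0.96852778] [[ 0.01468342 -0.99987756  0.00540853]
 [-0.98963048 -0.01530548 -0.14281895]
 [ 0.14288424 -0.00325537 -0.98973405]]
scene [[454.28499511   0.         256.45300071]
 [  0.         454.28499511 196.14925204]
 [  0.           0.           1.        ]] [1.72997524 0.12270026 0.93851921] [[-0.09443066  0.99552152 -0.00444397]
 [ 0.60438125  0.05378056 -0.79487795]
 [-0.79107911 -0.0777467  -0.60675307]]
```

View pics/top0.png

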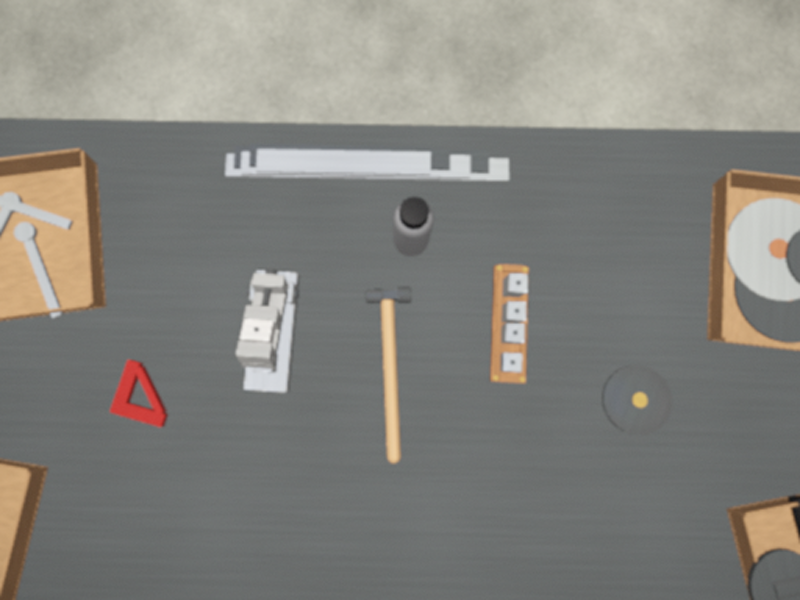

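View pics/scene0.png

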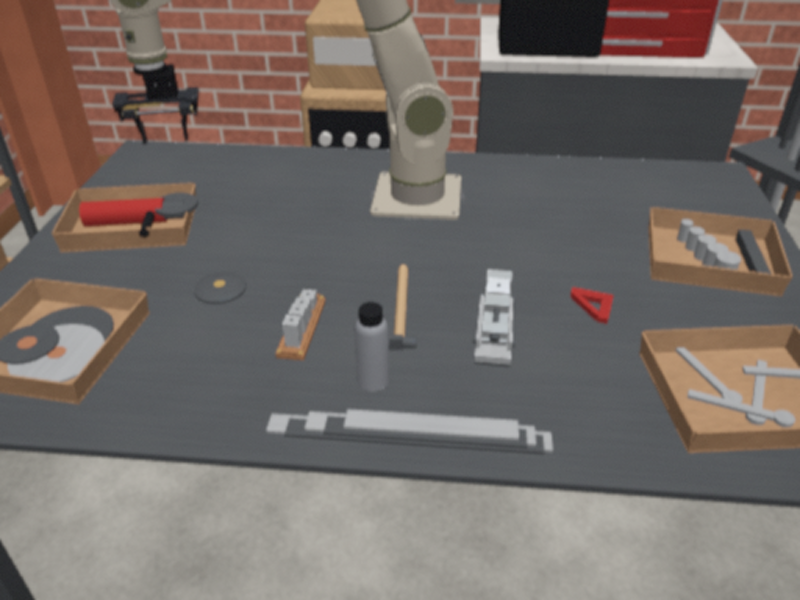

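The top view shows the vise (free end towards the robot) near (265,330) and the rack near (510,323), with the 58 block at its far end (517,283). The can is at (413,225) and the hammer at (390,375). I'll take an enlarged crop to measure.

Run:
```python
import pickle,cv2,numpy as np
c=pickle.load(open("top.pkl","rb"));im=cv2.cvtColor(c["color"],cv2.COLOR_RGB2BGR)
a=im[165:257,147:197];b=im[165:257,307:347]
f=lambda x:cv2.resize(x,None,fx=6.5,fy=6.5,interpolation=cv2.INTER_CUBIC)
o=np.hstack([f(a),f(b)])
print(o.shape,f(a).shape)
cv2.imwrite("pics/crop.png",o)
```

```text
(598, 585, 3) (598, 325, 3)
```

View pics/crop.png

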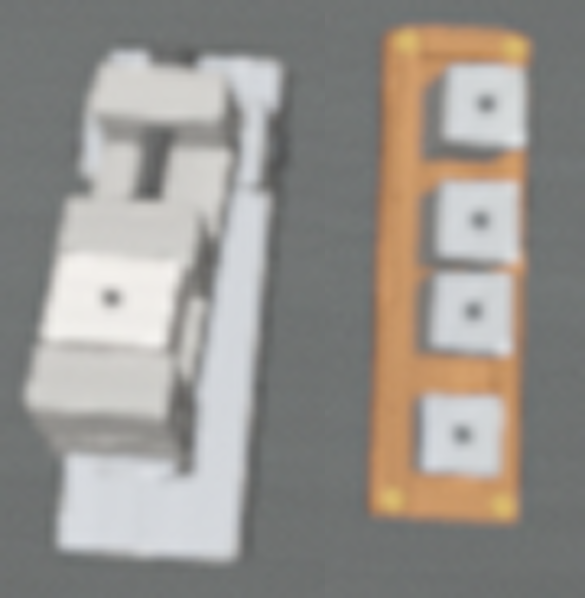

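Crop: the vise base corners are at (283,62), (238,558) and (57,550). The rack corners are at (385,30), (530,40), (518,520) and (371,515). The block-top dots are at (487,104), (481,221), (473,312) and (462,435).

Run:
```python
import pickle; from h import *
c=pickle.load(open("top.pkl","rb"))
def P(x,y,z,o): return back(c,(x+.5)/6.5-.5+o,(y+.5)/6.5-.5+165,z)
V=lambda x,y,z:P(x,y,z,147); K=lambda x,y,z:P(x-325,y,z,307)
np.set_printoptions(precision=4,suppress=True)
tr,br,bl=V(283,62,.024),V(238,558,.024),V(57,550,.024)
print("vise",tr,br,bl,"len",np.linalg.norm(tr-br),np.linalg.norm(br-bl))
d=tr-br; a=np.arctan2(d[1],d[0]); print("yaw",a, "center",(tr+bl)/2)
q=[K(385,30,.02),K(530,40,.02),K(518,520,.02),K(371,515,.02)]
print("rack",q,np.mean(q,0)); d=q[1]-q[2];e=q[0]-q[3];print(np.arctan2(d[1],d[0]),np.arctan2(e[1],e[0]))
d=q[0]-q[1];print("lat",np.arctan2(d[1],d[0])-np.pi/2)
for n,x,y,h in((58,487,104,.07),(51,481,221,.063),(44,473,312,.056),(30,462,435,.042)): print(n,K(x,y,h))
B=[K(487,104,.07),K(462,435,.042)];d=B[0]-B[1];print(np.arctan2(d[1],d[0]))
ctr=(tr+bl)/2
R=np.array([[np.cos(a),-np.sin(a)],[np.sin(a),np.cos(a)]])
for t in(.3,.34,.38,.42):
  # workpiece top centre ~ unknown along; jaw top near-edge
  ca,sa=np.cos(t),np.sin(t)
  for L,h in((136,52),(112,52),(136,22)):
    X=62.5-(L*ca-h*sa)   # up-normal tilts toward... 
    X2=62.5-(L*ca-h*sa); Z=32+L*sa+h*ca
    for y in(25,-25):
      w=np.r_[ctr[:2]+R@np.array([X/1e3,y/1e3]),Z/1e3]
      u=proj(c,w); print(t,L,h,y,((u-[147,165]+.5)*6.5-.5).round())
```

```text
vise [0.6755 0.1623 0.024 ] [0.4766 0.1721 0.024 ] [0.4786 0.2435 0.024 ] len 0.1991950516697436 0.07146049589759583
yaw -0.04932762442576027 center [0.5771 0.2029 0.024 ]
rack [array([ 0.6948, -0.1708,  0.02  ]), array([ 0.6916, -0.2302,  0.02  ]), array([ 0.4971, -0.2219,  0.02  ]), array([ 0.4982, -0.1634,  0.02  ])] [ 0.5954 -0.1966  0.02  ]
-0.04300442742167489 -0.03800155201578339
lat -0.0544050243160914
58 [ 0.6562 -0.2012  0.07  ]
51 [ 0.6115 -0.1997  0.063 ]
44 [ 0.5768 -0.1975  0.056 ]
30 [ 0.5297 -0.1955  0.042 ]
-0.0450382220107852
0.3 136 52 25 [ 29. 421.]
0.3 136 52 -25 [169. 430.]
0.3 112 52 25 [ 41. 358.]
0.3 112 52 -25 [179. 367.]
0.3 136 22 25 [ 48. 448.]
0.3 136 22 -25 [183. 456.]
0.34 136 52 25 [ 26. 410.]
0.34 136 52 -25 [167. 419.]
0.34 112 52 25 [ 39. 348.]
0.34 112 52 -25 [178. 357.]
0.34 136 22 25 [ 45. 440.]
0.34 136 22 -25 [181. 449.]
0.38 136 52 25 [ 24. 399.]
0.38 136 52 -25 [165. 408.]
0.38 112 52 25 [ 37. 337.]
0.38 112 52 -25 [177. 346.]
0.38 136 22 25 [ 42. 432.]
0.38 136 22 -25 [179. 441.]
0.42 136 52 25 [ 22. 387.]
0.42 136 52 -25 [164. 396.]
0.42 112 52 25 [ 36. 326.]
0.42 112 52 -25 [176. 335.]
0.42 136 22 25 [ 39. 424.]
0.42 136 22 -25 [177. 433.]
```

```bash
cat >> h.py <<'E'
from scipy.spatial.transform import Rotation as Ro
np.set_printoptions(precision=3,suppress=True)
def plan(G,yaw,p=0.0):
    """units to bring the grasp point to G (world), tool pitched p towards +x: turn first, then shift in final tool axes"""
    s=r.read_state(); R0=Ro.from_quat(s["eef_rot"])
    R1=Ro.from_euler("z",yaw)*Ro.from_matrix(np.array([[np.cos(p),0,np.sin(p)],[0,-1,0],[np.sin(p),0,-np.cos(p)]]))
    rv=(R0.inv()*R1).as_rotvec(degrees=True)/6
    T=np.array(G)+.008*R1.apply([0,0,1])
    print("turn",rv,"shift",R1.inv().apply(T-s["ee_pos"])/.03,"| t",s["time"],"ee",s["ee_pos"],"w",s["width"],"f",s["ft_force"])
VC=np.array([.5771,.2029]); VY=-.049
def vise(x,z,y=0):
    c,s=np.cos(VY),np.sin(VY); return np.array([VC[0]+c*x-s*y,VC[1]+s*x+c*y,z])
def body(L,h,t):  # point on vise body, world
    return vise(.0625-(L*np.cos(t)-h*np.sin(t)),.032+L*np.sin(t)+h*np.cos(t))
E
python3 -m crank '[{"claw":-1,"az":0.815,"dz":-0.3},{"claw":-1,"az":0.815},{"claw":-1,"az":0.815},{"claw":-1,"az":0.815}]' 20
python3 -m crank '[{"claw":-1,"dx":0.63,"dy":-0.695,"dz":0.19},{"claw":-1,"dx":0.63,"dy":-0.695,"dz":0.19},{"claw":-1,"dx":0.63,"dy":-0.695,"dz":0.19},{"claw":-1,"dx":0.63,"dy":-0.695,"dz":0.19},{"claw":-1,"dx":0.63,"dy":-0.695,"dz":0.19},{"claw":-1,"dx":0.63,"dy":-0.695,"dz":0.19},{"claw":-1,"dx":0.63,"dy":-0.695,"dz":0.19},{"claw":-1,"dx":0.63,"dy":-0.695,"dz":0.19}]'
python3 -m crank '[{"claw":-1,"dx":0.63,"dy":-0.695,"dz":0.19},{"claw":-1,"dx":0.63,"dy":-0.695,"dz":0.19},{"claw":-1,"dx":0.63,"dy":-0.695,"dz":0.19},{"claw":-1,"dx":0.63,"dy":-0.695,"dz":0.19},{"claw":-1,"dx":0.63,"dy":-0.695,"dz":0.19},{"claw":-1,"dx":0.63,"dy":-0.695,"dz":0.19},{"claw":-1,"dx":0.63,"dy":-0.695,"dz":0.19},{"claw":-1,"dx":0.63,"dy":-0.695,"dz":0.19}]'
python3 -c "
from h import *
plan([.577,-.1975,.040],-.045)"
```

```text
turn [-0.011  0.003  3.254] shift [ 12.551 -13.914   6.695] | t 0.1 ee [ 0.182 -0.598  0.233] w 0.08728672160063773 f [-0.643 -0.025  0.212]invalid input at $[0]: expected keys claw, dx, dy, dz, ax, ay, az
invalid input at $[0]: expected keys claw, dx, dy, dz, ax, ay, az
invalid input at $[0]: expected keys claw, dx, dy, dz, ax, ay, az
```

```bash
python3 -m crank '[{"claw":-1,"dx":0,"dy":0,"dz":-0.3,"ax":0,"ay":0,"az":0.8},{"claw":-1,"dx":0,"dy":0,"dz":0,"ax":0,"ay":0,"az":0.8},{"claw":-1,"dx":0,"dy":0,"dz":0,"ax":0,"ay":0,"az":0.8},{"claw":-1,"dx":0,"dy":0,"dz":0,"ax":0,"ay":0,"az":0.85}]' 20
python3 -m crank '[{"claw":-1,"dx":0.75,"dy":-0.85,"dz":0.2,"ax":0,"ay":0,"az":0},{"claw":-1,"dx":0.75,"dy":-0.85,"dz":0.2,"ax":0,"ay":0,"az":0},{"claw":-1,"dx":0.75,"dy":-0.85,"dz":0.2,"ax":0,"ay":0,"az":0},{"claw":-1,"dx":0.75,"dy":-0.85,"dz":0.2,"ax":0,"ay":0,"az":0},{"claw":-1,"dx":0.75,"dy":-0.85,"dz":0.2,"ax":0,"ay":0,"az":0},{"claw":-1,"dx":0.75,"dy":-0.85,"dz":0.2,"ax":0,"ay":0,"az":0},{"claw":-1,"dx":0.75,"dy":-0.85,"dz":0.2,"ax":0,"ay":0,"az":0},{"claw":-1,"dx":0.75,"dy":-0.85,"dz":0.2,"ax":0,"ay":0,"az":0}]'
python3 -m crank '[{"claw":-1,"dx":0.75,"dy":-0.85,"dz":0.2,"ax":0,"ay":0,"az":0},{"claw":-1,"dx":0.75,"dy":-0.85,"dz":0.2,"ax":0,"ay":0,"az":0},{"claw":-1,"dx":0.75,"dy":-0.85,"dz":0.2,"ax":0,"ay":0,"az":0},{"claw":-1,"dx":0.75,"dy":-0.85,"dz":0.2,"ax":0,"ay":0,"az":0},{"claw":-1,"dx":0.75,"dy":-0.85,"dz":0.2,"ax":0,"ay":0,"az":0},{"claw":-1,"dx":0.75,"dy":-0.85,"dz":0.2,"ax":0,"ay":0,"az":0},{"claw":-1,"dx":0.75,"dy":-0.85,"dz":0.2,"ax":0,"ay":0,"az":0},{"claw":-1,"dx":0,"dy":0,"dz":0,"ax":0,"ay":0,"az":0}]'
python3 -c "
from h import *
plan([.577,-.1975,.040],-.045)"
```

```text
time: 0.43
ee_pos: [0.1821, -0.5977, 0.2422]
eef_rot: [1.0, -0.024, -0.0, -0.0]
ft_force: [-1.1, -0.7, 0.5]
width: 0.0869
grip_force: 0.0
time: 1.1
ee_pos: [0.3719, -0.4006, 0.1941]
eef_rot: [1.0, -0.022, -0.0, -0.0]
ft_force: [1.0, -0.7, -0.7]
width: 0.0871
grip_force: 0.0
time: 1.77
ee_pos: [0.54, -0.2232, 0.1511]
eef_rot: [1.0, -0.018, 0.0, -0.002]
ft_force: [-0.2, 1.3, -0.9]
width: 0.0868
grip_force: 0.0
turn [-0.041 -0.     0.088] shift [ 1.195 -0.911  3.968] | t 1.7667 ee [ 0.54  -0.223  0.151] w 0.08677521617561662 f [-0.176  1.34  -0.853]
```

```bash
python3 -m crank '[{"claw":-1,"dx":0.6,"dy":-0.45,"dz":0,"ax":0,"ay":0,"az":0.09},{"claw":-1,"dx":0.6,"dy":-0.46,"dz":0.5,"ax":0,"ay":0,"az":0},{"claw":-1,"dx":0,"dy":0,"dz":0.9,"ax":0,"ay":0,"az":0},{"claw":-1,"dx":0,"dy":0,"dz":0.9,"ax":0,"ay":0,"az":0},{"claw":-1,"dx":0,"dy":0,"dz":0.9,"ax":0,"ay":0,"az":0},{"claw":-1,"dx":0,"dy":0,"dz":0.5,"ax":0,"ay":0,"az":0},{"claw":-1,"dx":0,"dy":0,"dz":0.2,"ax":0,"ay":0,"az":0},{"claw":-1,"dx":0,"dy":0,"dz":0,"ax":0,"ay":0,"az":0}]'
python3 -c "
from h import *
plan([.577,-.1975,.040],-.045)"
python3 -m crank '[{"claw":1,"dx":0,"dy":0,"dz":0,"ax":0,"ay":0,"az":0},{"claw":1,"dx":0,"dy":0,"dz":0,"ax":0,"ay":0,"az":0},{"claw":1,"dx":0,"dy":0,"dz":0,"ax":0,"ay":0,"az":0},{"claw":1,"dx":0,"dy":0,"dz":0,"ax":0,"ay":0,"az":0},{"claw":1,"dx":0,"dy":0,"dz":0,"ax":0,"ay":0,"az":0},{"claw":1,"dx":0,"dy":0,"dz":0,"ax":0,"ay":0,"az":0},{"claw":1,"dx":0,"dy":0,"dz":0,"ax":0,"ay":0,"az":0}]' 15
```

```text
time: 2.43
ee_pos: [0.5725, -0.2051, 0.0339]
eef_rot: [1.0, -0.027, -0.001, -0.0]
ft_force: [-0.4, -0.9, -0.0]
width: 0.087
grip_force: 0.0
turn [-0.008  0.028 -0.085] shift [ 0.137 -0.259  0.065] | t 2.4333 ee [ 0.573 -0.205  0.034] w 0.087005842573835 f [-0.391 -0.852 -0.046]
time: 3.02
ee_pos: [0.5738, -0.2053, 0.0358]
eef_rot: [1.0, -0.027, 0.0, 0.0]
ft_force: [0.4, 0.8, -0.1]
width: 0.0485
grip_force: 0.0
```

```bash
python3 -m crank '[{"claw":-0.3,"dx":0.08,"dy":-0.26,"dz":0,"ax":0,"ay":0,"az":-0.05},{"claw":0,"dx":0,"dy":0,"dz":0,"ax":0,"ay":0,"az":0},{"claw":0,"dx":0,"dy":0,"dz":0,"ax":0,"ay":0,"az":0}]' 15
python3 -c "
from h import *
plan([.577,-.1975,.040],-.045)"
python3 -m crank '[{"claw":1,"dx":0,"dy":0,"dz":0,"ax":0,"ay":0,"az":0},{"claw":1,"dx":0,"dy":0,"dz":0,"ax":0,"ay":0,"az":0},{"claw":1,"dx":0,"dy":0,"dz":0,"ax":0,"ay":0,"az":0},{"claw":1,"dx":0,"dy":0,"dz":0,"ax":0,"ay":0,"az":0},{"claw":1,"dx":0,"dy":0,"dz":0,"ax":0,"ay":0,"az":0},{"claw":1,"dx":0,"dy":0,"dz":0,"ax":0,"ay":0,"az":0}]' 15
python3 -c "
from h import *
plan([.597,-.1985,.040],-.045)"
```

```text
time: 3.27
ee_pos: [0.5769, -0.1966, 0.0356]
eef_rot: [1.0, -0.024, 0.0, -0.0]
ft_force: [0.4, -0.1, -0.5]
width: 0.0474
grip_force: 0.0
turn [-0.004 -0.001 -0.022] shift [0.006 0.03  0.119] | t 3.2667 ee [ 0.577 -0.197  0.036] w 0.04742663891519761 f [ 0.386 -0.078 -0.529]
time: 3.77
ee_pos: [0.5765, -0.1977, 0.0355]
eef_rot: [1.0, -0.024, -0.0, 0.0]
ft_force: [-0.1, -0.0, -0.4]
width: 0.0299
grip_force: 15.0
turn [ 0.001  0.    -0.037] shift [ 0.684 -0.005  0.117] | t 3.7667 ee [ 0.576 -0.198  0.036] w 0.02990434399545106 f [-0.076 -0.019 -0.438]
```

```bash
python3 -m crank '[{"claw":1,"dx":0.14,"dy":0,"dz":0,"ax":0,"ay":0,"az":0},{"claw":1,"dx":0.18,"dy":0,"dz":0,"ax":0,"ay":0,"az":0},{"claw":1,"dx":0.18,"dy":0,"dz":0,"ax":0,"ay":0,"az":0},{"claw":1,"dx":0.18,"dy":0,"dz":0,"ax":0,"ay":0,"az":0},{"claw":1,"dx":0,"dy":0,"dz":0,"ax":0,"ay":0,"az":0},{"claw":1,"dx":0,"dy":0,"dz":0,"ax":0,"ay":0,"az":0}]' 15
python3 -c "
from h import *
plan([.597,-.1985,.040],-.045)
c=r.camera('top');cv2.imwrite('pics/t1.png',cv2.resize(cv2.cvtColor(c['color'],cv2.COLOR_RGB2BGR)[150:260,220:360],None,fx=5,fy=5))
print('can',back(c,413*.64,250*.64,0), 'G jaw',body(.124,.037,.35))"
python3 -m crank '[{"claw":-0.1,"dx":0,"dy":0,"dz":0,"ax":0,"ay":0,"az":0},{"claw":-0.1,"dx":0,"dy":0,"dz":0,"ax":0,"ay":0,"az":0},{"claw":-0.1,"dx":0,"dy":0,"dz":0,"ax":0,"ay":0,"az":0},{"claw":-1,"dx":0,"dy":0,"dz":-0.9,"ax":0,"ay":0,"az":0},{"claw":-1,"dx":0,"dy":0,"dz":-1,"ax":0,"ay":0,"az":0},{"claw":-1,"dx":-0.5,"dy":0,"dz":-1,"ax":0,"ay":0,"az":0},{"claw":-1,"dx":-0.9,"dy":0,"dz":-1,"ax":0,"ay":0,"az":0},{"claw":-1,"dx":-0.7,"dy":0,"dz":-1,"ax":0,"ay":0,"az":0}]' 15
python3 -c "
from h import *
plan(body(.124,.037,.35)+[0,0,.06],-.049)"
```

```text
time: 4.27
ee_pos: [0.5972, -0.1988, 0.0355]
eef_rot: [1.0, -0.024, 0.0, 0.0]
ft_force: [-0.8, -0.7, 1.4]
width: 0.0296
grip_force: 15.0
turn [ 0.002 -0.    -0.037] shift [-0.006 -0.01   0.117] | t 4.2667 ee [ 0.597 -0.199  0.036] w 0.029562273158122796 f [-0.768 -0.666  1.395]
can [ 0.722 -0.034  0.   ] G jaw [0.536 0.205 0.109]
time: 4.98
ee_pos: [0.5329, -0.1951, 0.1836]
eef_rot: [1.0, -0.024, -0.0, -0.0]
ft_force: [0.8, -0.1, 0.3]
width: 0.0735
grip_force: 0.0
turn [-0.002  0.001  0.007] shift [ -0.553 -13.324   0.745] | t 4.9833 ee [ 0.533 -0.195  0.184] w 0.07348467599198649 f [ 0.849 -0.073  0.296]
```

View pics/t1.png

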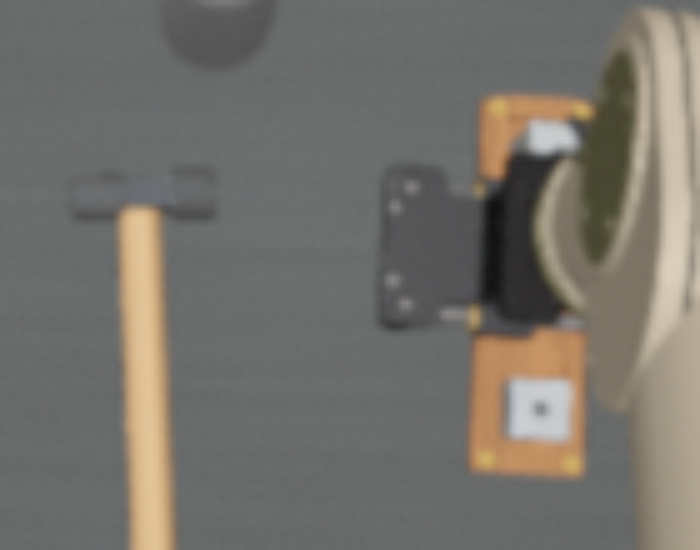

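The crop shows the 30 block undisturbed at (540,408) and the hammer and can in place. The arm hides the 44 block. Next I go to the jaw.

```bash
python3 -m crank '[{"claw":-1,"dx":-0.04,"dy":-0.9,"dz":0,"ax":0,"ay":0,"az":0},{"claw":-1,"dx":-0.04,"dy":-0.9,"dz":0,"ax":0,"ay":0,"az":0},{"claw":-1,"dx":-0.04,"dy":-0.9,"dz":0,"ax":0,"ay":0,"az":0},{"claw":-1,"dx":-0.04,"dy":-0.9,"dz":0,"ax":0,"ay":0,"az":0},{"claw":-1,"dx":-0.04,"dy":-0.9,"dz":0,"ax":0,"ay":0,"az":0},{"claw":-1,"dx":-0.04,"dy":-0.9,"dz":0,"ax":0,"ay":0,"az":0},{"claw":-1,"dx":-0.04,"dy":-0.9,"dz":0,"ax":0,"ay":0,"az":0},{"claw":-1,"dx":-0.04,"dy":-0.9,"dz":0,"ax":0,"ay":0,"az":0}]'
python3 -m crank '[{"claw":-1,"dx":-0.04,"dy":-0.9,"dz":0,"ax":0,"ay":0,"az":0},{"claw":-1,"dx":-0.04,"dy":-0.9,"dz":0,"ax":0,"ay":0,"az":0},{"claw":-1,"dx":-0.04,"dy":-0.9,"dz":0,"ax":0,"ay":0,"az":0},{"claw":-1,"dx":-0.04,"dy":-0.9,"dz":0,"ax":0,"ay":0,"az":0},{"claw":-1,"dx":-0.04,"dy":-0.9,"dz":0,"ax":0,"ay":0,"az":0},{"claw":-1,"dx":-0.04,"dy":-0.9,"dz":0,"ax":0,"ay":0,"az":0},{"claw":-1,"dx":0,"dy":-0.7,"dz":0,"ax":0,"ay":0,"az":0},{"claw":-1,"dx":0,"dy":0,"dz":0,"ax":0,"ay":0,"az":0}]'
python3 -m crank '[{"claw":-1,"dx":0,"dy":0,"dz":0,"ax":0,"ay":0,"az":0},{"claw":-1,"dx":0,"dy":0,"dz":0,"ax":0,"ay":0,"az":0}]'
python3 -c "
from h import *
plan(body(.124,.037,.35)+[0,0,.06],-.049)"
```

```text
time: 5.65
ee_pos: [0.5348, 0.0221, 0.1827]
eef_rot: [1.0, -0.024, 0.0, 0.0]
ft_force: [0.7, 0.3, 0.1]
width: 0.087
grip_force: 0.0
time: 6.32
ee_pos: [0.5354, 0.2093, 0.1828]
eef_rot: [1.0, -0.021, 0.0, -0.001]
ft_force: [-1.4, 0.5, -1.1]
width: 0.087
grip_force: 0.0
time: 6.48
ee_pos: [0.5368, 0.203, 0.1824]
eef_rot: [1.0, -0.025, 0.0, 0.0]
ft_force: [-0.3, -0.5, 0.3]
width: 0.0871
grip_force: 0.0
turn [ 0.006 -0.001 -0.002] shift [-0.034 -0.062  0.705] | t 6.4833 ee [0.537 0.203 0.182] w 0.08707937481378701 f [-0.295 -0.538  0.299]
```

```bash
python3 -m crank '[{"claw":-1,"dx":-0.03,"dy":-0.06,"dz":0.7,"ax":0,"ay":0,"az":0},{"claw":-1,"dx":0,"dy":0,"dz":0.8,"ax":0,"ay":0,"az":0},{"claw":-1,"dx":0,"dy":0,"dz":0.7,"ax":0,"ay":0,"az":0},{"claw":-1,"dx":0,"dy":0,"dz":0.4,"ax":0,"ay":0,"az":0},{"claw":1,"dx":0,"dy":0,"dz":0.1,"ax":0,"ay":0,"az":0},{"claw":1,"dx":0,"dy":0,"dz":0,"ax":0,"ay":0,"az":0},{"claw":1,"dx":0,"dy":0,"dz":0,"ax":0,"ay":0,"az":0},{"claw":1,"dx":0,"dy":0,"dz":0,"ax":0,"ay":0,"az":0}]' 55
python3 -m crank '[{"claw":1,"dx":0,"dy":0,"dz":0,"ax":0,"ay":0,"az":0},{"claw":1,"dx":0,"dy":0,"dz":0,"ax":0,"ay":0,"az":0},{"claw":1,"dx":0,"dy":0,"dz":0,"ax":0,"ay":0,"az":0},{"claw":1,"dx":0,"dy":0,"dz":0,"ax":0,"ay":0,"az":0}]' 55
python3 -c "
from h import *
plan(body(.124,.037,.35),-.049)
for k in (.06,.12,.18,.24,.30,.33): plan(body(.124,.037,.35+k),-.049,-k)"
```

```text
time: 7.15
ee_pos: [0.5366, 0.2058, 0.1029]
eef_rot: [1.0, -0.025, 0.001, -0.0]
ft_force: [0.1, 0.2, 0.5]
width: 0.0682
grip_force: 0.0
time: 7.48
ee_pos: [0.5361, 0.2055, 0.1021]
eef_rot: [1.0, -0.024, 0.0, 0.0]
ft_force: [-0.6, -1.4, 3.0]
width: 0.0495
grip_force: 55.0
turn [ 0.002 -0.007  0.002] shift [-0.006  0.021  0.026] | t 7.4833 ee [0.536 0.206 0.102] w 0.04948778774133855 f [-0.61  -1.443  2.956]
turn [ 0.002 -0.58   0.002] shift [ 0.128  0.021 -0.185] | t 7.4833 ee [0.536 0.206 0.102] w 0.04948778774133855 f [-0.61  -1.443  2.956]
turn [ 0.002 -1.153  0.002] shift [ 0.249  0.021 -0.404] | t 7.4833 ee [0.536 0.206 0.102] w 0.04948778774133855 f [-0.61  -1.443  2.956]
turn [ 0.003 -1.725  0.001] shift [ 0.357  0.021 -0.63 ] | t 7.4833 ee [0.536 0.206 0.102] w 0.04948778774133855 f [-0.61  -1.443  2.956]
turn [ 0.003 -2.298  0.001] shift [ 0.45   0.021 -0.862] | t 7.4833 ee [0.536 0.206 0.102] w 0.04948778774133855 f [-0.61  -1.443  2.956]
turn [ 0.003 -2.871  0.001] shift [ 0.53   0.021 -1.099] | t 7.4833 ee [0.536 0.206 0.102] w 0.04948778774133855 f [-0.61  -1.443  2.956]
turn [ 0.003 -3.158  0.001] shift [ 0.565  0.021 -1.219] | t 7.4833 ee [0.536 0.206 0.102] w 0.04948778774133855 f [-0.61  -1.443  2.956]
```

```bash
python3 -m crank '[{"claw":1,"dx":0.068,"dy":0,"dz":-0.106,"ax":0,"ay":-0.287,"az":0},{"claw":1,"dx":0.068,"dy":0,"dz":-0.106,"ax":0,"ay":-0.287,"az":0},{"claw":1,"dx":0.068,"dy":0,"dz":-0.106,"ax":0,"ay":-0.287,"az":0},{"claw":1,"dx":0.068,"dy":0,"dz":-0.106,"ax":0,"ay":-0.287,"az":0},{"claw":1,"dx":0.068,"dy":0,"dz":-0.106,"ax":0,"ay":-0.287,"az":0},{"claw":1,"dx":0,"dy":0,"dz":0,"ax":0,"ay":0,"az":0}]' 58
python3 -c "
from h import *
plan(body(.124,.037,.5),-.049,-.15)
plan(body(.124,.037,.68),-.049,-.33)"
```

```text
time: 7.98
ee_pos: [0.5471, 0.2049, 0.1161]
eef_rot: [0.997, -0.025, -0.076, -0.002]
ft_force: [-2.0, -1.6, -0.1]
width: 0.0496
grip_force: 58.0
turn [-0.001  0.03  -0.003] shift [0.011 0.019 0.003] | t 7.9833 ee [0.547 0.205 0.116] w 0.04960179194045901 f [-2.036 -1.618 -0.123]
turn [-0.001 -1.689 -0.002] shift [ 0.369  0.019 -0.656] | t 7.9833 ee [0.547 0.205 0.116] w 0.04960179194045901 f [-2.036 -1.618 -0.123]
```

```bash
python3 -m crank '[{"claw":1,"dx":0.068,"dy":0,"dz":-0.106,"ax":0,"ay":-0.287,"az":0},{"claw":1,"dx":0.068,"dy":0,"dz":-0.106,"ax":0,"ay":-0.287,"az":0},{"claw":1,"dx":0.068,"dy":0,"dz":-0.106,"ax":0,"ay":-0.287,"az":0}]' 58
python3 -m crank '[{"claw":1,"dx":0.068,"dy":0,"dz":-0.106,"ax":0,"ay":-0.287,"az":0},{"claw":1,"dx":0.068,"dy":0,"dz":-0.106,"ax":0,"ay":-0.287,"az":0},{"claw":1,"dx":0.06,"dy":0,"dz":-0.09,"ax":0,"ay":-0.2,"az":0},{"claw":1,"dx":0,"dy":0,"dz":0,"ax":0,"ay":0,"az":0}]' 58
python3 -c "
from h import *
plan(body(.124,.037,.68),-.049,-.33)
c=r.camera('scene');cv2.imwrite('pics/s1.png',cv2.resize(cv2.cvtColor(c['color'],cv2.COLOR_RGB2BGR)[130:250,260:380],None,fx=5,fy=5,interpolation=2))"
```

```text
time: 8.23
ee_pos: [0.5545, 0.2046, 0.1237]
eef_rot: [0.992, -0.024, -0.12, -0.003]
ft_force: [1.3, 2.1, -13.2]
width: 0.0496
grip_force: 58.0
time: 8.57
ee_pos: [0.5628, 0.2042, 0.1308]
eef_rot: [0.987, -0.024, -0.161, -0.004]
ft_force: [0.7, 0.5, -9.6]
width: 0.0497
grip_force: 58.0
turn [ 0.002 -0.068 -0.002] shift [ 0.029  0.019 -0.023] | t 8.5667 ee [0.563 0.204 0.131] w 0.04966762853211802 f [ 0.72   0.528 -9.568]
```

View pics/s1.png

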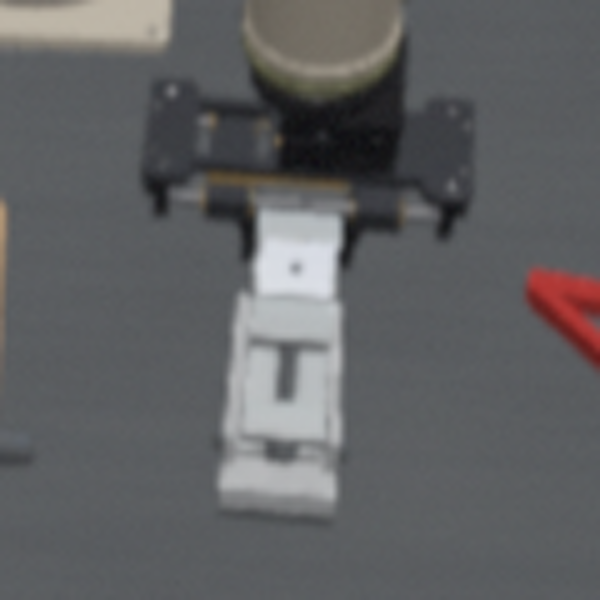

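```bash
python3 -m crank '[{"claw":-1,"dx":0,"dy":0,"dz":0,"ax":0,"ay":0,"az":0},{"claw":-1,"dx":0,"dy":0,"dz":0,"ax":0,"ay":0,"az":0},{"claw":-1,"dx":0,"dy":0,"dz":0,"ax":0,"ay":0,"az":0},{"claw":-1,"dx":0,"dy":0,"dz":-0.8,"ax":0,"ay":0,"az":0},{"claw":-1,"dx":-0.3,"dy":0,"dz":-1,"ax":0,"ay":0,"az":0},{"claw":-1,"dx":-0.7,"dy":0,"dz":-0.5,"ax":0,"ay":0.8,"az":0},{"claw":-1,"dx":-0.7,"dy":0,"dz":0,"ax":0,"ay":0.95,"az":0},{"claw":-1,"dx":-0.7,"dy":0,"dz":0,"ax":0,"ay":0.95,"az":0}]'
python3 -m crank '[{"claw":-1,"dx":-0.6,"dy":0,"dz":0,"ax":0,"ay":0.95,"az":0},{"claw":-1,"dx":-0.6,"dy":0,"dz":0,"ax":0,"ay":0.95,"az":0},{"claw":-1,"dx":-0.5,"dy":0,"dz":0,"ax":0,"ay":0.95,"az":0},{"claw":-1,"dx":0,"dy":0,"dz":0,"ax":0,"ay":0.95,"az":0},{"claw":-1,"dx":0,"dy":0,"dz":0,"ax":0,"ay":0.95,"az":0},{"claw":-1,"dx":0,"dy":0,"dz":0,"ax":0,"ay":0.95,"az":0},{"claw":-1,"dx":0,"dy":0,"dz":0,"ax":0,"ay":0,"az":0},{"claw":-1,"dx":0,"dy":0,"dz":0,"ax":0,"ay":0,"az":0}]'
python3 - <<'E'
from h import *
G=vise(-.058,.050)
plan(G-.09*np.array([np.sin(.6),0,-np.cos(.6)]),-.049,.6)
plan(G,-.049,.6)
print(r.read_state()["joint_positions"])
import pickle
c=r.camera('top');cv2.imwrite('pics/t2.png',cv2.resize(cv2.cvtColor(c['color'],cv2.COLOR_RGB2BGR)[155:265,137:347],(800,419),interpolation=2));pickle.dump(c,open("top2.pkl","wb"))
E
```

```text
time: 9.28
ee_pos: [0.5156, 0.2075, 0.217]
eef_rot: [1.0, -0.024, -0.015, -0.001]
ft_force: [-0.4, 1.1, 2.2]
width: 0.0859
grip_force: 0.0
time: 9.95
ee_pos: [0.4634, 0.209, 0.2128]
eef_rot: [0.961, -0.023, 0.276, 0.008]
ft_force: [0.0, -0.0, 0.8]
width: 0.0871
grip_force: 0.0
turn [0.009 0.393 0.021] shift [-1.526  0.099  2.797] | t 9.95 ee [0.463 0.209 0.213] w 0.0870536440475131 f [ 0.014 -0.026  0.836]
turn [0.009 0.393 0.021] shift [-1.527  0.016  5.796] | t 9.95 ee [0.463 0.209 0.213] w 0.0870536440475131 f [ 0.014 -0.026  0.836]
[ 0.077 -0.23  -0.752  2.16   0.312  0.754 -2.499]
```

View pics/t2.png

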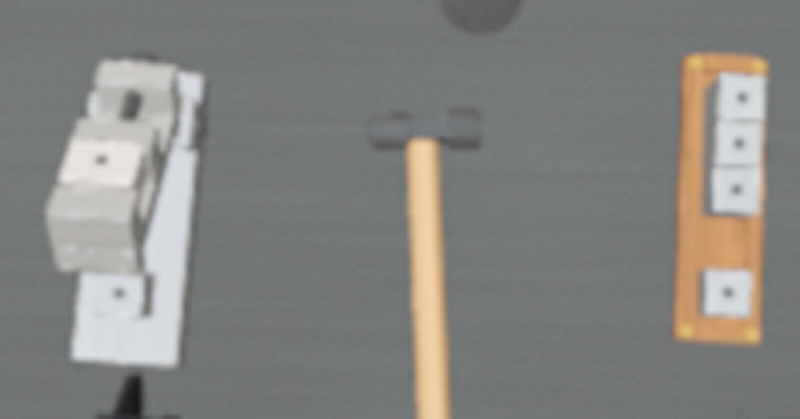

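Clear view: the 37 dot is at (119,293). In the rack the 58, 51 and 44 dots are at (742,97), (739,143) and (736,189), and the 30 is at (728,293). The gap is now wide enough.

Run:
```python
from h import *
import pickle
c=pickle.load(open("top2.pkl","rb"))
k=800/210
P=lambda x,y,z:back(c,(x+.5)/k-.5+137,(y+.5)/k-.5+155,z)
p=P(119,293,.061);print("37",p,vise(-.0575,.06))
for n,x,y,z in((58,742,97,.07),(51,739,143,.063),(44,736,189,.056),(30,728,293,.042)):print(n,P(x,y,z))
p[2]=.050
plan(p-.09*np.array([np.sin(.6),0,-np.cos(.6)]),-.049,.6)
plan(p,-.049,.6)
```

```text
37 [0.523 0.205 0.061] [0.52  0.206 0.06 ]
58 [ 0.657 -0.201  0.07 ]
51 [ 0.628 -0.2    0.063]
44 [ 0.598 -0.199  0.056]
30 [ 0.53  -0.196  0.042]
turn [0.002 0.401 0.004] shift [-1.447  0.118  2.868] | t 10.0 ee [0.464 0.209 0.213] w 0.08700971827260318 f [ 0.322 -0.105  0.027]
turn [0.002 0.401 0.004] shift [-1.448  0.035  5.866] | t 10.0 ee [0.464 0.209 0.213] w 0.08700971827260318 f [ 0.322 -0.105  0.027]
```

```bash
python3 -m crank '[{"claw":-1,"dx":-0.5,"dy":0.03,"dz":0.3,"ax":0,"ay":0.4,"az":0},{"claw":-1,"dx":-0.5,"dy":0.03,"dz":0.7,"ax":0,"ay":0,"az":0},{"claw":-1,"dx":-0.45,"dy":0,"dz":0.8,"ax":0,"ay":0,"az":0},{"claw":-1,"dx":0,"dy":0,"dz":0.8,"ax":0,"ay":0,"az":0},{"claw":-1,"dx":0,"dy":0,"dz":0.2,"ax":0,"ay":0,"az":0},{"claw":-1,"dx":0,"dy":0,"dz":0,"ax":0,"ay":0,"az":0},{"claw":-1,"dx":0,"dy":0,"dz":0,"ax":0,"ay":0,"az":0}]'
python3 -c "
from h import *
plan([.523,.205,.050],-.049,.6)
print(r.read_state()['joint_positions'])"
```

```text
time: 10.58
ee_pos: [0.4685, 0.2066, 0.1503]
eef_rot: [0.955, -0.024, 0.297, 0.009]
ft_force: [0.5, -0.6, 0.2]
width: 0.087
grip_force: 0.0
turn [ 0.03  -0.024 -0.012] shift [-0.39  -0.036  4.053] | t 10.5833 ee [0.469 0.207 0.15 ] w 0.08697236152321257 f [ 0.504 -0.626  0.223]
[ 0.574 -0.225 -1.233  2.244  0.365  0.549 -2.594]
```

```bash
python3 -m crank '[{"claw":-1,"dx":0,"dy":0,"dz":-0.5,"ax":0,"ay":0,"az":1},{"claw":-1,"dx":0,"dy":0,"dz":0,"ax":0,"ay":0,"az":1},{"claw":-1,"dx":0,"dy":0,"dz":0,"ax":0,"ay":0,"az":1},{"claw":-1,"dx":0,"dy":0,"dz":0,"ax":0,"ay":0,"az":1},{"claw":-1,"dx":0,"dy":0,"dz":0,"ax":0,"ay":0,"az":1},{"claw":-1,"dx":0,"dy":0,"dz":0,"ax":0,"ay":0,"az":1},{"claw":-1,"dx":0,"dy":0,"dz":0,"ax":0,"ay":0,"az":1},{"claw":-1,"dx":0,"dy":0,"dz":0,"ax":0,"ay":0,"az":1}]'
python3 -c "
from h import *
print(r.read_state()['joint_positions'])"
```

```text
time: 11.25
ee_pos: [0.4809, 0.1894, 0.1593]
eef_rot: [0.871, -0.399, 0.257, -0.128]
ft_force: [-0.5, 0.4, -0.3]
width: 0.0871
grip_force: 0.0
[ 0.903 -0.499 -1.311  2.238 -0.457  0.527 -2.602]
```

```bash
python3 -m crank '[{"claw":-1,"dx":0,"dy":0,"dz":0,"ax":0,"ay":0,"az":-1},{"claw":-1,"dx":0,"dy":0,"dz":0,"ax":0,"ay":0,"az":-1},{"claw":-1,"dx":0,"dy":0,"dz":0,"ax":0,"ay":0,"az":-1},{"claw":-1,"dx":0,"dy":0,"dz":0,"ax":0,"ay":0,"az":-1},{"claw":-1,"dx":0,"dy":0,"dz":0,"ax":0,"ay":0,"az":-1},{"claw":-1,"dx":0,"dy":0,"dz":0,"ax":0,"ay":0,"az":-1},{"claw":-1,"dx":0,"dy":0,"dz":0,"ax":0,"ay":0,"az":-1},{"claw":-1,"dx":0,"dy":0,"dz":0,"ax":0,"ay":0,"az":-1}]'
python3 -m crank '[{"claw":-1,"dx":0,"dy":0,"dz":0,"ax":0,"ay":0,"az":-1},{"claw":-1,"dx":0,"dy":0,"dz":0,"ax":0,"ay":0,"az":-1},{"claw":-1,"dx":0,"dy":0,"dz":0,"ax":0,"ay":0,"az":-1},{"claw":-1,"dx":0,"dy":0,"dz":0,"ax":0,"ay":0,"az":-1},{"claw":-1,"dx":0,"dy":0,"dz":0,"ax":0,"ay":0,"az":-1},{"claw":-1,"dx":0,"dy":0,"dz":0,"ax":0,"ay":0,"az":-1},{"claw":-1,"dx":0,"dy":0,"dz":0,"ax":0,"ay":0,"az":-1},{"claw":-1,"dx":0,"dy":0,"dz":0,"ax":0,"ay":0,"az":-1}]'
python3 -c "
from h import *
print(r.read_state()['joint_positions'])
plan([.523,.205,.050],-.049,.6)"
```

```text
time: 11.92
ee_pos: [0.4804, 0.189, 0.1587]
eef_rot: [0.958, -0.006, 0.287, -0.01]
ft_force: [-0.0, -0.3, -0.1]
width: 0.0871
grip_force: 0.0
time: 12.58
ee_pos: [0.4805, 0.1887, 0.1584]
eef_rot: [0.878, 0.384, 0.266, 0.108]
ft_force: [-1.0, 0.5, -0.5]
width: 0.0869
grip_force: 0.0
[ 0.565 -0.245 -1.116  2.243  0.166  0.512 -1.466]
turn [-0.457  0.006  8.216] shift [-0.893 -0.612  4.033] | t 12.5833 ee [0.48  0.189 0.158] w 0.08693776296499557 f [-1.024  0.454 -0.508]
```

```bash
python3 -m crank '[{"claw":-1,"dx":0,"dy":0,"dz":0,"ax":0,"ay":0,"az":-1},{"claw":-1,"dx":0,"dy":0,"dz":0,"ax":0,"ay":0,"az":-1},{"claw":-1,"dx":0,"dy":0,"dz":0,"ax":0,"ay":0,"az":-1},{"claw":-1,"dx":0,"dy":0,"dz":0,"ax":0,"ay":0,"az":-1},{"claw":-1,"dx":0,"dy":0,"dz":0,"ax":0,"ay":0,"az":-1},{"claw":-1,"dx":0,"dy":0,"dz":0,"ax":0,"ay":0,"az":-1},{"claw":-1,"dx":0,"dy":0,"dz":0,"ax":0,"ay":0,"az":-1},{"claw":-1,"dx":0,"dy":0,"dz":0,"ax":0,"ay":0,"az":-1}]'
python3 -m crank '[{"claw":-1,"dx":0,"dy":0,"dz":0,"ax":0,"ay":0,"az":-1},{"claw":-1,"dx":0,"dy":0,"dz":0,"ax":0,"ay":0,"az":-1},{"claw":-1,"dx":0,"dy":0,"dz":0,"ax":0,"ay":0,"az":-1},{"claw":-1,"dx":0,"dy":0,"dz":0,"ax":0,"ay":0,"az":-1},{"claw":-1,"dx":0,"dy":0,"dz":0,"ax":0,"ay":0,"az":-1},{"claw":-1,"dx":0,"dy":0,"dz":0,"ax":0,"ay":0,"az":-1},{"claw":-1,"dx":0,"dy":0,"dz":0,"ax":0,"ay":0,"az":-1},{"claw":-1,"dx":0,"dy":0,"dz":0,"ax":0,"ay":0,"az":-1}]'
python3 -m crank '[{"claw":-1,"dx":0,"dy":0,"dz":0,"ax":0,"ay":0,"az":-1},{"claw":-1,"dx":0,"dy":0,"dz":0,"ax":0,"ay":0,"az":-1},{"claw":-1,"dx":0,"dy":0,"dz":0,"ax":0,"ay":0,"az":-1},{"claw":-1,"dx":0,"dy":0,"dz":0,"ax":0,"ay":0,"az":-1},{"claw":-1,"dx":0,"dy":0,"dz":0,"ax":0,"ay":0,"az":-1},{"claw":-1,"dx":0,"dy":0,"dz":0,"ax":0,"ay":0,"az":-0.8},{"claw":-1,"dx":0,"dy":0,"dz":0,"ax":0,"ay":0,"az":0}]'
sed -i 's/    T=np.array/    flip=(R0.inv()*R1).magnitude()>1.9\n    if flip: R1=R1*Ro.from_euler("z",np.pi); rv=(R0.inv()*R1).as_rotvec(degrees=True)\/6\n    T=np.array/' h.py
python3 -c "
from h import *
print(r.read_state()['joint_positions'])
plan([.523,.205,.050],-.049,.6)"
```

```text
time: 13.25
ee_pos: [0.4805, 0.1886, 0.1582]
eef_rot: [0.646, 0.708, 0.199, 0.206]
ft_force: [-0.1, -0.1, 0.6]
width: 0.0869
grip_force: 0.0
time: 13.92
ee_pos: [0.4805, 0.1885, 0.1581]
eef_rot: [0.302, 0.909, 0.097, 0.269]
ft_force: [-0.4, 0.0, 0.7]
width: 0.0869
grip_force: 0.0
time: 14.5
ee_pos: [0.4804, 0.1885, 0.1579]
eef_rot: [0.017, 0.958, 0.013, 0.286]
ft_force: [-0.0, 0.1, -0.2]
width: 0.0867
grip_force: 0.0
[ 0.099 -0.161 -0.725  2.256  0.418  0.561  0.584]
turn [ 0.393 -0.194  0.007] shift [0.884 0.618 4.021] | t 14.5 ee [0.48  0.189 0.158] w 0.0866535437874392 f [-0.022  0.079 -0.204]
```

```bash
python3 -m crank '[{"claw":-1,"dx":0.44,"dy":0.31,"dz":0,"ax":0.39,"ay":-0.19,"az":0},{"claw":-1,"dx":0.44,"dy":0.31,"dz":0.4,"ax":0,"ay":0,"az":0},{"claw":-1,"dx":0,"dy":0,"dz":0.8,"ax":0,"ay":0,"az":0},{"claw":-1,"dx":0,"dy":0,"dz":0.8,"ax":0,"ay":0,"az":0},{"claw":-1,"dx":0,"dy":0,"dz":0,"ax":0,"ay":0,"az":0},{"claw":-1,"dx":0,"dy":0,"dz":0,"ax":0,"ay":0,"az":0}]'
python3 -c "
from h import *
print(r.read_state()['joint_positions'])
plan([.523,.205,.050],-.049,.6)"
```

```text
time: 15.0
ee_pos: [0.4923, 0.2059, 0.0921]
eef_rot: [0.026, 0.956, -0.007, 0.293]
ft_force: [-0.6, 0.3, -0.2]
width: 0.0871
grip_force: 0.0
[ 0.153  0.081 -0.897  2.26   0.945  0.59   0.043]
turn [-0.009 -0.041 -0.058] shift [-0.052  0.021  2.004] | t 15.0 ee [0.492 0.206 0.092] w 0.0870949702766062 f [-0.554  0.347 -0.161]
```

```bash
python3 -m crank '[{"claw":-1,"dx":-0.05,"dy":0.02,"dz":0.6,"ax":0,"ay":-0.04,"az":-0.06},{"claw":-1,"dx":0,"dy":0,"dz":0.6,"ax":0,"ay":0,"az":0},{"claw":-1,"dx":0,"dy":0,"dz":0.5,"ax":0,"ay":0,"az":0},{"claw":-1,"dx":0,"dy":0,"dz":0.3,"ax":0,"ay":0,"az":0},{"claw":0.1,"dx":0,"dy":0,"dz":0,"ax":0,"ay":0,"az":0},{"claw":0.1,"dx":0,"dy":0,"dz":0,"ax":0,"ay":0,"az":0},{"claw":0.1,"dx":0,"dy":0,"dz":0,"ax":0,"ay":0,"az":0}]'
python3 -c "
from h import *
print(r.read_state()['joint_positions'])
plan([.523,.205,.050],-.049,.6)"
```

```text
time: 15.58
ee_pos: [0.5282, 0.2052, 0.0465]
eef_rot: [0.022, 0.954, -0.008, 0.298]
ft_force: [-0.3, 0.7, -0.9]
width: 0.0744
grip_force: 0.0
[ 0.094  0.271 -0.817  2.227  1.26   0.607 -0.177]
turn [-0.003  0.056  0.025] shift [ 0.077 -0.016  0.072] | t 15.5833 ee [0.528 0.205 0.046] w 0.07435716297281814 f [-0.258  0.721 -0.85 ]
```

```bash
python3 -m crank '[{"claw":1,"dx":0,"dy":0,"dz":0,"ax":0,"ay":0,"az":0},{"claw":1,"dx":0,"dy":0,"dz":0,"ax":0,"ay":0,"az":0},{"claw":1,"dx":0,"dy":0,"dz":0,"ax":0,"ay":0,"az":0},{"claw":1,"dx":0,"dy":0,"dz":0,"ax":0,"ay":0,"az":0},{"claw":1,"dx":0,"dy":0,"dz":0,"ax":0,"ay":0,"az":0},{"claw":1,"dx":0,"dy":0,"dz":0,"ax":0,"ay":0,"az":0},{"claw":1,"dx":0,"dy":0,"dz":0,"ax":0,"ay":0,"az":0},{"claw":1,"dx":0,"dy":0,"dz":0,"ax":0,"ay":0,"az":0}]' 35
python3 -m crank '[{"claw":1,"dx":0,"dy":0,"dz":0,"ax":0,"ay":0,"az":0},{"claw":1,"dx":0,"dy":0,"dz":0,"ax":0,"ay":0,"az":0}]' 35
python3 -c "
from h import *
plan([.523,.205,.050],-.049,.6)"
python3 -m crank '[{"claw":1,"dx":0,"dy":0,"dz":-0.3,"ax":0,"ay":0,"az":0},{"claw":1,"dx":0,"dy":0,"dz":-0.6,"ax":0,"ay":0,"az":0},{"claw":1,"dx":0,"dy":0,"dz":-0.8,"ax":0,"ay":0,"az":0},{"claw":1,"dx":0,"dy":0,"dz":-0.8,"ax":0,"ay":0,"az":0},{"claw":1,"dx":0,"dy":0,"dz":-0.8,"ax":0,"ay":0,"az":0},{"claw":1,"dx":0,"dy":0,"dz":-0.8,"ax":0,"ay":0,"az":0},{"claw":1,"dx":0,"dy":0,"dz":-0.3,"ax":0,"ay":0,"az":0}]' 35
python3 -c "
from h import *
print(r.read_state()['joint_positions'],r.read_state()['grip_force'])
plan([.564,-.1975,.09],-.045,0)"
```

```text
time: 16.25
ee_pos: [0.5281, 0.2048, 0.045]
eef_rot: [0.022, 0.954, -0.008, 0.297]
ft_force: [-0.1, 0.5, 0.4]
width: 0.0295
grip_force: 35.0
time: 16.42
ee_pos: [0.5281, 0.2048, 0.045]
eef_rot: [0.022, 0.954, -0.008, 0.297]
ft_force: [-0.3, -0.1, 2.2]
width: 0.0296
grip_force: 35.0
turn [-0.006  0.04   0.03 ] shift [ 0.045 -0.     0.032] | t 16.4167 ee [0.528 0.205 0.045] w 0.02955349870890369 f [-0.284 -0.113  2.215]
time: 17.0
ee_pos: [0.4523, 0.2094, 0.1558]
eef_rot: [0.021, 0.954, -0.008, 0.299]
ft_force: [-0.1, 0.7, -2.0]
width: 0.03
grip_force: 35.0
[ 0.165 -0.195 -0.908  2.274  0.491  0.612  0.408] 34.966037697158754
turn [-0.017  5.794  0.002] shift [ -4.328 -13.382   2.46 ] | t 17.0 ee [0.452 0.209 0.156] w 0.030027122338971552 f [-0.072  0.689 -2.034]
```

```bash
python3 -c "
from h import *
plan([.5645,-.1970,.095],-.045,.607)"
```

```text
turn [-0.015 -0.002  0.006] shift [ -2.412 -13.365   4.41 ] | t 17.0 ee [0.452 0.209 0.156] w 0.030027122338971552 f [-0.072  0.689 -2.034]
```

```bash
python3 -m crank '[{"claw":1,"dx":-0.15,"dy":-0.84,"dz":0.2,"ax":0,"ay":0,"az":0},{"claw":1,"dx":-0.15,"dy":-0.84,"dz":0.2,"ax":0,"ay":0,"az":0},{"claw":1,"dx":-0.15,"dy":-0.84,"dz":0.2,"ax":0,"ay":0,"az":0},{"claw":1,"dx":-0.15,"dy":-0.84,"dz":0.2,"ax":0,"ay":0,"az":0},{"claw":1,"dx":-0.15,"dy":-0.84,"dz":0.2,"ax":0,"ay":0,"az":0},{"claw":1,"dx":-0.15,"dy":-0.84,"dz":0.2,"ax":0,"ay":0,"az":0},{"claw":1,"dx":-0.15,"dy":-0.84,"dz":0.2,"ax":0,"ay":0,"az":0},{"claw":1,"dx":-0.15,"dy":-0.84,"dz":0.2,"ax":0,"ay":0,"az":0}]' 35
python3 -m crank '[{"claw":1,"dx":-0.15,"dy":-0.84,"dz":0.2,"ax":0,"ay":0,"az":0},{"claw":1,"dx":-0.15,"dy":-0.84,"dz":0.2,"ax":0,"ay":0,"az":0},{"claw":1,"dx":-0.15,"dy":-0.84,"dz":0.2,"ax":0,"ay":0,"az":0},{"claw":1,"dx":-0.15,"dy":-0.84,"dz":0.2,"ax":0,"ay":0,"az":0},{"claw":1,"dx":-0.15,"dy":-0.84,"dz":0.2,"ax":0,"ay":0,"az":0},{"claw":1,"dx":-0.15,"dy":-0.84,"dz":0.2,"ax":0,"ay":0,"az":0},{"claw":1,"dx":0,"dy":-0.4,"dz":0,"ax":0,"ay":0,"az":0},{"claw":1,"dx":0,"dy":-0.2,"dz":0,"ax":0,"ay":0,"az":0}]' 35
python3 -m crank '[{"claw":1,"dx":0,"dy":0,"dz":0,"ax":0,"ay":0,"az":0},{"claw":1,"dx":0,"dy":0,"dz":0,"ax":0,"ay":0,"az":0}]' 35
python3 -c "
from h import *
print(r.read_state()['joint_positions'])
plan([.5645,-.1970,.095],-.045,.607)"
```

```text
time: 17.67
ee_pos: [0.5002, 0.003, 0.1344]
eef_rot: [0.022, 0.955, -0.008, 0.297]
ft_force: [0.4, 0.3, -2.2]
width: 0.0297
grip_force: 35.0
time: 18.33
ee_pos: [0.5348, -0.1686, 0.1203]
eef_rot: [0.023, 0.955, -0.008, 0.297]
ft_force: [-0.6, 0.4, -1.7]
width: 0.0296
grip_force: 35.0
time: 18.5
ee_pos: [0.5349, -0.1664, 0.1205]
eef_rot: [0.022, 0.955, -0.008, 0.297]
ft_force: [0.9, 0.0, -1.4]
width: 0.0297
grip_force: 35.0
[ 0.05  -0.037  0.257  2.278 -0.421  0.34   2.192]
turn [-0.025 -0.039 -0.004] shift [-0.364 -0.976  1.553] | t 18.5 ee [ 0.535 -0.166  0.12 ] w 0.029720379503232003 f [ 0.871  0.027 -1.373]
```

```bash
python3 -m crank '[{"claw":1,"dx":-0.12,"dy":-0.33,"dz":0.5,"ax":-0.02,"ay":-0.04,"az":0},{"claw":1,"dx":-0.12,"dy":-0.33,"dz":0.5,"ax":0,"ay":0,"az":0},{"claw":1,"dx":-0.12,"dy":-0.32,"dz":0.55,"ax":0,"ay":0,"az":0},{"claw":1,"dx":0,"dy":0,"dz":0,"ax":0,"ay":0,"az":0},{"claw":1,"dx":0,"dy":0,"dz":0,"ax":0,"ay":0,"az":0},{"claw":1,"dx":0,"dy":0,"dz":0,"ax":0,"ay":0,"az":0}]' 35
python3 -c "
from h import *
print(r.read_state()['joint_positions'])
plan([.5645,-.1970,.095],-.045,.607)
plan([.5645,-.1970,.0405],-.045,.607)
c=r.camera('top');cv2.imwrite('pics/t3.png',cv2.resize(cv2.cvtColor(c['color'],cv2.COLOR_RGB2BGR)[160:255,290:370],None,fx=6,fy=6,interpolation=2))"
```

```text
time: 19.0
ee_pos: [0.569, -0.1966, 0.0889]
eef_rot: [0.021, 0.954, -0.007, 0.299]
ft_force: [1.2, 0.1, -1.7]
width: 0.0297
grip_force: 35.0
[ 0.087  0.125  0.282  2.204 -0.754  0.311  2.549]
turn [0.003 0.006 0.005] shift [ 0.008 -0.02   0.015] | t 19.0 ee [ 0.569 -0.197  0.089] w 0.02974518815713107 f [ 1.192  0.138 -1.741]
turn [0.003 0.006 0.005] shift [ 1.044 -0.02   1.507] | t 19.0 ee [ 0.569 -0.197  0.089] w 0.02974518815713107 f [ 1.192  0.138 -1.741]
```

View pics/t3.png

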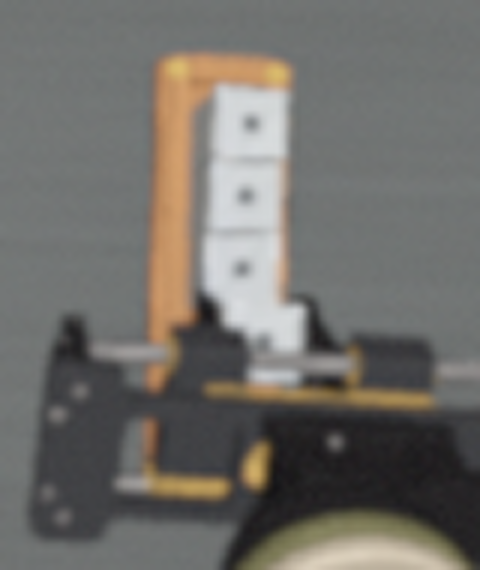

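The held 37 is over the gap with its dot at (263,342). The 44, 51 and 58 dots are at (242,268), (246,196) and (251,124), all packed together.

```bash
python3 -c "
from h import *
import cv2
c=r.camera('top')
P=lambda x,y,z:back(c,(x+.5)/6-.5+290,(y+.5)/6-.5+160,z)
print(P(263,342,.105),P(242,268,.056),P(246,196,.063),P(251,124,.07))"
python3 -m crank '[{"claw":1,"dx":0.2,"dy":0,"dz":0.3,"ax":0,"ay":0,"az":0},{"claw":1,"dx":0.2,"dy":0,"dz":0.3,"ax":0,"ay":0,"az":0},{"claw":1,"dx":0,"dy":0,"dz":0,"ax":0,"ay":0,"az":0},{"claw":1,"dx":0,"dy":0,"dz":0,"ax":0,"ay":0,"az":0}]' 35
python3 -c "
from h import *
print(r.read_state()['joint_positions'])
plan([.5645,-.1970,.0405],-.045,.607)"
```

```text
[ 0.563 -0.197  0.105] [ 0.598 -0.199  0.056] [ 0.628 -0.2    0.063] [ 0.657 -0.201  0.07 ]
time: 19.43
ee_pos: [0.569, -0.1987, 0.0702]
eef_rot: [0.022, 0.954, -0.007, 0.299]
ft_force: [-0.0, -0.8, -2.0]
width: 0.0298
grip_force: 35.0
[ 0.298  0.166  0.064  2.203 -0.789  0.263  2.598]
turn [-0.019  0.007 -0.013] shift [0.689 0.049 0.993] | t 19.4333 ee [ 0.569 -0.199  0.07 ] w 0.02978752075108967 f [-0.045 -0.828 -2.035]
```

```bash
python3 -m crank '[{"claw":1,"dx":0.2,"dy":0.05,"dz":0.3,"ax":0,"ay":0,"az":0},{"claw":1,"dx":0.2,"dy":0,"dz":0.3,"ax":0,"ay":0,"az":0},{"claw":1,"dx":0,"dy":0,"dz":0,"ax":0,"ay":0,"az":0},{"claw":1,"dx":0,"dy":0,"dz":0,"ax":0,"ay":0,"az":0}]' 35
python3 -c "
from h import *
print(r.read_state()['joint_positions'])
plan([.5645,-.1970,.0405],-.045,.607)"
```

```text
time: 19.77
ee_pos: [0.5696, -0.1969, 0.0483]
eef_rot: [0.022, 0.954, -0.007, 0.299]
ft_force: [0.6, 0.5, -2.8]
width: 0.0299
grip_force: 35.0
[ 0.537  0.22  -0.193  2.2   -0.761  0.196  2.597]
turn [-0.015 -0.    -0.006] shift [ 0.29  -0.011  0.384] | t 19.7667 ee [ 0.57  -0.197  0.048] w 0.029864500551423857 f [ 0.583  0.525 -2.783]
```

```bash
python3 -m crank '[{"claw":1,"dx":0.1,"dy":-0.01,"dz":0.13,"ax":0,"ay":0,"az":0},{"claw":1,"dx":0.1,"dy":0,"dz":0.13,"ax":0,"ay":0,"az":0},{"claw":1,"dx":0.07,"dy":0,"dz":0.09,"ax":0,"ay":0,"az":0},{"claw":1,"dx":0,"dy":0,"dz":0,"ax":0,"ay":0,"az":0},{"claw":1,"dx":0,"dy":0,"dz":0,"ax":0,"ay":0,"az":0}]' 35
python3 -c "
from h import *
print(r.read_state()['joint_positions'])
plan([.5645,-.1970,.0405],-.045,.607)"
```

```text
time: 20.18
ee_pos: [0.5696, -0.1967, 0.0355]
eef_rot: [0.021, 0.954, -0.008, 0.299]
ft_force: [-0.4, 0.5, -2.5]
width: 0.0296
grip_force: 35.0
[ 0.644  0.256 -0.308  2.2   -0.737  0.156  2.595]
turn [-0.015  0.006  0.01 ] shift [ 0.044 -0.019  0.033] | t 20.1833 ee [ 0.57  -0.197  0.035] w 0.029595494430526784 f [-0.425  0.464 -2.529]
```

```bash
python3 -m crank '[{"claw":1,"dx":0.04,"dy":-0.02,"dz":0.05,"ax":0,"ay":0,"az":0},{"claw":1,"dx":0,"dy":0,"dz":0,"ax":0,"ay":0,"az":0},{"claw":1,"dx":0,"dy":0,"dz":0,"ax":0,"ay":0,"az":0}]' 35
python3 -m crank '[{"claw":-0.1,"dx":0,"dy":0,"dz":0,"ax":0,"ay":0,"az":0},{"claw":-0.1,"dx":0,"dy":0,"dz":0,"ax":0,"ay":0,"az":0},{"claw":-0.1,"dx":0,"dy":0,"dz":0,"ax":0,"ay":0,"az":0},{"claw":-0.1,"dx":0,"dy":0,"dz":0,"ax":0,"ay":0,"az":0}]' 35
python3 -c "
from h import *
print(r.read_state()['joint_positions'])
plan([.5645,-.1970,.0405],-.045,.607)"
```

```text
time: 20.43
ee_pos: [0.5695, -0.1969, 0.0333]
eef_rot: [0.021, 0.954, -0.007, 0.299]
ft_force: [0.9, 1.4, -1.9]
width: 0.0303
grip_force: 35.0
time: 20.77
ee_pos: [0.5694, -0.1976, 0.0334]
eef_rot: [0.022, 0.954, -0.008, 0.299]
ft_force: [-0.2, 0.4, 0.2]
width: 0.0453
grip_force: 0.0
[ 0.666  0.264 -0.329  2.2   -0.732  0.149  2.595]
turn [-0.016  0.012  0.002] shift [ 0.     0.011 -0.023] | t 20.7667 ee [ 0.569 -0.198  0.033] w 0.04527367247127411 f [-0.2    0.425  0.181]
```

```bash
python3 -m crank '[{"claw":-0.1,"dx":0,"dy":0,"dz":-0.4,"ax":0,"ay":0,"az":0},{"claw":-0.1,"dx":0,"dy":0,"dz":-0.6,"ax":0,"ay":0,"az":0},{"claw":-0.1,"dx":0,"dy":0,"dz":-0.8,"ax":0,"ay":0,"az":0},{"claw":-1,"dx":0,"dy":0,"dz":-0.8,"ax":0,"ay":0,"az":0},{"claw":-1,"dx":0,"dy":0,"dz":-0.8,"ax":0,"ay":0,"az":0},{"claw":-1,"dx":0,"dy":0,"dz":-0.4,"ax":0,"ay":0,"az":0},{"claw":-1,"dx":0,"dy":0,"dz":0,"ax":0,"ay":0,"az":0}]'
python3 - <<'E'
from h import *
print(r.read_state()['joint_positions'])
G=np.array([.661,-.2012,.058])
plan(G-.07*np.array([.565,-.02,-.825]),-.045,.6)
plan(G,-.045,.6)
import pickle
c=r.camera('top');cv2.imwrite('pics/t4.png',cv2.resize(cv2.cvtColor(c['color'],cv2.COLOR_RGB2BGR)[160:255,290:370],None,fx=6,fy=6,interpolation=2))
E
```

```text
time: 21.35
ee_pos: [0.5043, -0.1952, 0.1293]
eef_rot: [0.022, 0.953, -0.009, 0.301]
ft_force: [1.1, -0.3, -0.6]
width: 0.067
grip_force: 0.0
[ 0.647 -0.061 -0.227  2.283 -0.594  0.4    2.432]
turn [-0.036  0.108  0.007] shift [-2.969  0.022  2.847] | t 21.35 ee [ 0.504 -0.195  0.129] w 0.06695161257608316 f [ 1.075 -0.263 -0.626]
turn [-0.036  0.108  0.007] shift [-2.971  0.035  5.181] | t 21.35 ee [ 0.504 -0.195  0.129] w 0.06695161257608316 f [ 1.075 -0.263 -0.626]
```

View pics/t4.png

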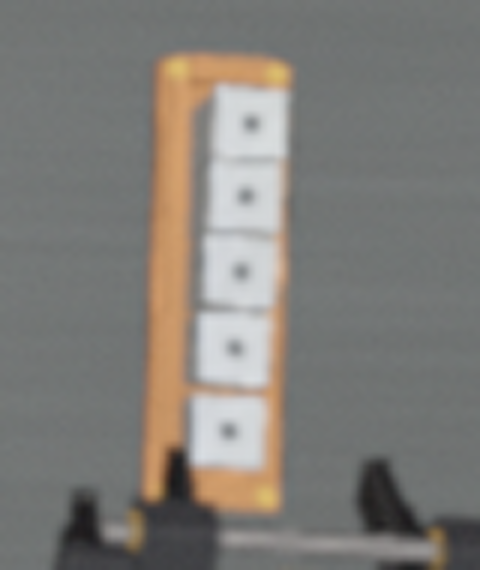

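All five blocks stand in order in the channel: 58 (251,124), 51 (246,196), 44 (241,272), 37 (235,348), 30 (228,431). Next is the 58.

```bash
python3 -m crank '[{"claw":-1,"dx":-0.6,"dy":0,"dz":0.3,"ax":-0.04,"ay":0.1,"az":0},{"claw":-1,"dx":-0.6,"dy":0,"dz":0.4,"ax":0,"ay":0,"az":0},{"claw":-1,"dx":-0.6,"dy":0,"dz":0.5,"ax":0,"ay":0,"az":0},{"claw":-1,"dx":-0.6,"dy":0,"dz":0.5,"ax":0,"ay":0,"az":0},{"claw":-1,"dx":-0.57,"dy":0,"dz":0.6,"ax":0,"ay":0,"az":0},{"claw":-1,"dx":0,"dy":0,"dz":0.55,"ax":0,"ay":0,"az":0},{"claw":-1,"dx":0,"dy":0,"dz":0,"ax":0,"ay":0,"az":0},{"claw":-1,"dx":0,"dy":0,"dz":0,"ax":0,"ay":0,"az":0}]'
python3 - <<'E'
from h import *
print(r.read_state()['joint_positions'])
G=np.array([.661,-.2012,.058])
plan(G,-.045,.6)
E
```

```text
time: 22.07
ee_pos: [0.6254, -0.1985, 0.1039]
eef_rot: [0.021, 0.956, -0.004, 0.293]
ft_force: [0.5, 1.3, -0.2]
width: 0.0871
grip_force: 0.0
[ 0.545  0.224 -0.246  2.034 -0.325  0.333  2.126]
turn [ 0.049 -0.056  0.   ] shift [-0.118 -0.038  2.2  ] | t 22.0667 ee [ 0.625 -0.198  0.104] w 0.08705725805041203 f [ 0.466  1.305 -0.208]
```

```bash
python3 -m crank '[{"claw":-1,"dx":-0.12,"dy":-0.04,"dz":0.5,"ax":0.05,"ay":-0.06,"az":0},{"claw":-1,"dx":0,"dy":0,"dz":0.6,"ax":0,"ay":0,"az":0},{"claw":-1,"dx":0,"dy":0,"dz":0.6,"ax":0,"ay":0,"az":0},{"claw":-1,"dx":0,"dy":0,"dz":0.5,"ax":0,"ay":0,"az":0},{"claw":0.1,"dx":0,"dy":0,"dz":0,"ax":0,"ay":0,"az":0},{"claw":0.1,"dx":0,"dy":0,"dz":0,"ax":0,"ay":0,"az":0},{"claw":0.1,"dx":0,"dy":0,"dz":0,"ax":0,"ay":0,"az":0}]'
python3 - <<'E'
from h import *
print(r.read_state()['joint_positions'])
G=np.array([.661,-.2012,.058])
plan(G,-.045,.6)
E
```

```text
time: 22.65
ee_pos: [0.6658, -0.2028, 0.0547]
eef_rot: [0.022, 0.955, -0.008, 0.297]
ft_force: [-0.2, 1.2, 0.6]
width: 0.0743
grip_force: 0.0
[ 0.499  0.372 -0.228  1.974 -0.295  0.228  2.105]
turn [-0.025  0.038  0.001] shift [0.071 0.046 0.084] | t 22.65 ee [ 0.666 -0.203  0.055] w 0.07426687595582981 f [-0.178  1.174  0.623]
```

```bash
python3 -m crank '[{"claw":1,"dx":0.06,"dy":0.045,"dz":0.06,"ax":0,"ay":0.03,"az":0},{"claw":1,"dx":0,"dy":0,"dz":0,"ax":0,"ay":0,"az":0},{"claw":1,"dx":0,"dy":0,"dz":0,"ax":0,"ay":0,"az":0},{"claw":1,"dx":0,"dy":0,"dz":0,"ax":0,"ay":0,"az":0},{"claw":1,"dx":0,"dy":0,"dz":0,"ax":0,"ay":0,"az":0},{"claw":1,"dx":0,"dy":0,"dz":0,"ax":0,"ay":0,"az":0},{"claw":1,"dx":0,"dy":0,"dz":0,"ax":0,"ay":0,"az":0},{"claw":1,"dx":0,"dy":0,"dz":0,"ax":0,"ay":0,"az":0}]' 45
python3 -m crank '[{"claw":1,"dx":0,"dy":0,"dz":0,"ax":0,"ay":0,"az":0},{"claw":1,"dx":0,"dy":0,"dz":0,"ax":0,"ay":0,"az":0}]' 45
python3 -c "
from h import *
G=np.array([.661,-.2012,.058])
plan(G,-.045,.6)"
python3 -m crank '[{"claw":1,"dx":-0.17,"dy":0,"dz":-0.25,"ax":0,"ay":0,"az":0},{"claw":1,"dx":-0.34,"dy":0,"dz":-0.5,"ax":0,"ay":0,"az":0},{"claw":1,"dx":-0.45,"dy":0,"dz":-0.66,"ax":0,"ay":0,"az":0},{"claw":1,"dx":-0.45,"dy":0,"dz":-0.66,"ax":0,"ay":0,"az":0},{"claw":1,"dx":-0.45,"dy":0,"dz":-0.66,"ax":0,"ay":0,"az":0},{"claw":1,"dx":-0.3,"dy":0,"dz":-0.44,"ax":0,"ay":0,"az":0},{"claw":1,"dx":0,"dy":0,"dz":0,"ax":0,"ay":0,"az":0}]' 45
python3 - <<'E'
from h import *
print(r.read_state()['joint_positions'])
plan(vise(-.044,.070)-.10*np.array([.565,-.02,-.825]),-.049,.6)
c=r.camera('top');cv2.imwrite('pics/t5.png',cv2.resize(cv2.cvtColor(c['color'],cv2.COLOR_RGB2BGR)[150:265,137:367],(800,400),interpolation=2))
E
```

```text
time: 23.32
ee_pos: [0.6658, -0.2012, 0.0516]
eef_rot: [0.022, 0.955, -0.008, 0.296]
ft_force: [-0.7, 0.0, 1.6]
width: 0.0291
grip_force: 45.0
time: 23.48
ee_pos: [0.6658, -0.2011, 0.0515]
eef_rot: [0.022, 0.955, -0.008, 0.296]
ft_force: [-1.4, 0.6, 0.5]
width: 0.0295
grip_force: 45.0
turn [-0.022  0.006  0.004] shift [ 0.011 -0.009 -0.002] | t 23.4833 ee [ 0.666 -0.201  0.052] w 0.02945938764050637 f [-1.419  0.614  0.5  ]
time: 24.07
ee_pos: [0.667, -0.2014, 0.1713]
eef_rot: [0.021, 0.954, -0.009, 0.298]
ft_force: [0.8, 0.1, -2.4]
width: 0.0294
grip_force: 45.0
[ 0.437  0.198 -0.157  1.9   -0.237  0.465  1.999]
turn [-0.015  0.056  0.043] shift [ 6.135 13.287 -3.171] | t 24.0667 ee [ 0.667 -0.201  0.171] w 0.029426835240638737 f [ 0.833  0.081 -2.425]
```

View pics/t5.png

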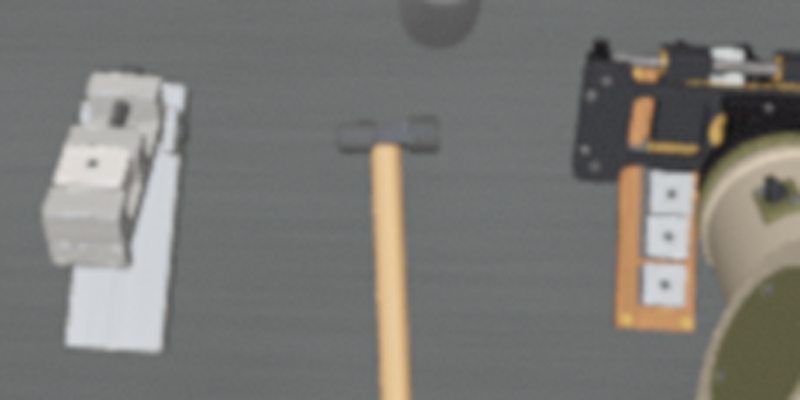

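The view shows the 58 held at (727,58), the vise raised with its base clear, and 51, 44, 37 and 30 undisturbed in the rack. I back off towards the robot first to miss the can, then go across.

```bash
python3 -m crank '[{"claw":1,"dx":0.5,"dy":0,"dz":-0.3,"ax":0,"ay":0,"az":0},{"claw":1,"dx":0.85,"dy":0,"dz":-0.45,"ax":0,"ay":0,"az":0},{"claw":1,"dx":0.85,"dy":0,"dz":-0.45,"ax":0,"ay":0,"az":0},{"claw":1,"dx":0.85,"dy":0.1,"dz":-0.45,"ax":0,"ay":0,"az":0},{"claw":1,"dx":0.85,"dy":0.3,"dz":-0.45,"ax":0,"ay":0,"az":0},{"claw":1,"dx":0.85,"dy":0.5,"dz":-0.45,"ax":0,"ay":0,"az":0},{"claw":1,"dx":0.7,"dy":0.7,"dz":-0.3,"ax":0,"ay":0,"az":0},{"claw":1,"dx":0.6,"dy":0.8,"dz":-0.3,"ax":0,"ay":0,"az":0}]' 45
python3 -m crank '[{"claw":1,"dx":0,"dy":0.9,"dz":0,"ax":0,"ay":0,"az":0},{"claw":1,"dx":0,"dy":0.9,"dz":0,"ax":0,"ay":0,"az":0},{"claw":1,"dx":0,"dy":0.9,"dz":0,"ax":0,"ay":0,"az":0},{"claw":1,"dx":0,"dy":0.9,"dz":0,"ax":0,"ay":0,"az":0},{"claw":1,"dx":0,"dy":0.9,"dz":0,"ax":0,"ay":0,"az":0},{"claw":1,"dx":0,"dy":0.9,"dz":0,"ax":0,"ay":0,"az":0},{"claw":1,"dx":0,"dy":0.9,"dz":0,"ax":0,"ay":0,"az":0},{"claw":1,"dx":0,"dy":0.8,"dz":0,"ax":0,"ay":0,"az":0}]' 45
python3 -m crank '[{"claw":1,"dx":0,"dy":0.8,"dz":0,"ax":0,"ay":0,"az":0},{"claw":1,"dx":0,"dy":0.8,"dz":0,"ax":0,"ay":0,"az":0},{"claw":1,"dx":0,"dy":0.8,"dz":0,"ax":0,"ay":0,"az":0},{"claw":1,"dx":0,"dy":0.7,"dz":0,"ax":0,"ay":0,"az":0},{"claw":1,"dx":0,"dy":0.4,"dz":0,"ax":0,"ay":0,"az":0},{"claw":1,"dx":0,"dy":0,"dz":0,"ax":0,"ay":0,"az":0},{"claw":1,"dx":0,"dy":0,"dz":0,"ax":0,"ay":0,"az":0}]' 45
python3 - <<'E'
from h import *
print(r.read_state()['joint_positions'])
plan(vise(-.044,.070)-.10*np.array([.565,-.02,-.825]),-.049,.6)
E
```

```text
time: 24.78
ee_pos: [0.4627, -0.1195, 0.1389]
eef_rot: [0.023, 0.956, -0.008, 0.294]
ft_force: [1.0, 1.8, -2.2]
width: 0.0293
grip_force: 45.0
time: 25.45
ee_pos: [0.4744, 0.089, 0.1403]
eef_rot: [0.022, 0.955, -0.008, 0.295]
ft_force: [1.2, 0.1, -3.1]
width: 0.0294
grip_force: 45.0
time: 26.03
ee_pos: [0.4797, 0.1923, 0.1408]
eef_rot: [0.021, 0.955, -0.008, 0.295]
ft_force: [-0.0, -0.6, -3.0]
width: 0.0292
grip_force: 45.0
[ 0.935 -0.486 -1.411  2.249 -0.31   0.473  1.183]
turn [ 0.002 -0.002  0.042] shift [-0.117  0.485 -0.125] | t 26.0333 ee [0.48  0.192 0.141] w 0.02920087207928604 f [-0.043 -0.638 -3.036]
```

Run:
```python
from h import *
plan(vise(-.104,.082),-.049,.6)
```

```text
turn [ 0.002 -0.002  0.042] shift [1.305 0.511 1.749] | t 26.0333 ee [0.48  0.192 0.141] w 0.02920087207928604 f [-0.043 -0.638 -3.036]
```

```bash
python3 -m crank '[{"claw":1,"dx":0.3,"dy":0.25,"dz":0.3,"ax":0,"ay":0,"az":0.04},{"claw":1,"dx":0.35,"dy":0.25,"dz":0.5,"ax":0,"ay":0,"az":0},{"claw":1,"dx":0.35,"dy":0,"dz":0.5,"ax":0,"ay":0,"az":0},{"claw":1,"dx":0.3,"dy":0,"dz":0.45,"ax":0,"ay":0,"az":0},{"claw":1,"dx":0,"dy":0,"dz":0,"ax":0,"ay":0,"az":0},{"claw":1,"dx":0,"dy":0,"dz":0,"ax":0,"ay":0,"az":0}]' 45
python3 - <<'E'
from h import *
print(r.read_state()['joint_positions'])
plan(vise(-.104,.080),-.049,.6)
plan(vise(-.044,.076),-.049,.6)
E
```

```text
time: 26.53
ee_pos: [0.4561, 0.1908, 0.1022]
eef_rot: [0.022, 0.955, 0.0, 0.297]
ft_force: [-0.1, -0.1, -3.0]
width: 0.0297
grip_force: 45.0
[ 0.931 -0.499 -1.467  2.335 -0.373  0.376  1.189]
turn [ 0.144  0.019 -0.007] shift [-0.029  0.602  1.185] | t 26.5333 ee [0.456 0.191 0.102] w 0.029656080791516257 f [-0.063 -0.067 -2.997]
turn [ 0.144  0.019 -0.007] shift [-1.604  0.602  2.424] | t 26.5333 ee [0.456 0.191 0.102] w 0.029656080791516257 f [-0.063 -0.067 -2.997]
```

```bash
python3 -m crank '[{"claw":1,"dx":-0.15,"dy":0.15,"dz":0.4,"ax":0,"ay":0,"az":0},{"claw":1,"dx":-0.15,"dy":0.15,"dz":0.4,"ax":0,"ay":0,"az":0},{"claw":1,"dx":-0.15,"dy":0.15,"dz":0.4,"ax":0,"ay":0,"az":0},{"claw":1,"dx":-0.15,"dy":0.15,"dz":0.3,"ax":0,"ay":0,"az":0},{"claw":1,"dx":0,"dy":0,"dz":0,"ax":0,"ay":0,"az":0},{"claw":1,"dx":0,"dy":0,"dz":0,"ax":0,"ay":0,"az":0}]' 45
python3 - <<'E'
from h import *
print(r.read_state()['joint_positions'])
plan(vise(-.08,.078),-.049,.6)
plan(vise(-.044,.076),-.049,.6)
E
```

```text
time: 27.03
ee_pos: [0.4518, 0.1882, 0.0945]
eef_rot: [0.021, 0.962, -0.003, 0.273]
ft_force: [-0.6, 0.2, -2.6]
width: 0.0296
grip_force: 45.0
[ 0.855 -0.232 -1.467  2.318  0.273  0.425  0.641]
turn [ 0.083 -0.456  0.026] shift [-0.911  0.696  1.558] | t 27.0333 ee [0.452 0.188 0.095] w 0.02958664889766648 f [-0.61   0.164 -2.625]
turn [ 0.083 -0.456  0.026] shift [-1.864  0.696  2.29 ] | t 27.0333 ee [0.452 0.188 0.095] w 0.02958664889766648 f [-0.61   0.164 -2.625]
```

```bash
python3 -m crank '[{"claw":1,"dx":0,"dy":0,"dz":0,"ax":0,"ay":0,"az":0},{"claw":1,"dx":0,"dy":0,"dz":0,"ax":0,"ay":0,"az":0},{"claw":1,"dx":0,"dy":0,"dz":0,"ax":0,"ay":0,"az":0},{"claw":1,"dx":-0.2,"dy":0.1,"dz":0.2,"ax":0,"ay":0,"az":0},{"claw":1,"dx":-0.2,"dy":0.1,"dz":0.2,"ax":0,"ay":-0.2,"az":0},{"claw":1,"dx":-0.2,"dy":0.1,"dz":0.2,"ax":0,"ay":-0.2,"az":0},{"claw":1,"dx":0,"dy":0,"dz":0,"ax":0,"ay":0,"az":0}]' 45
python3 - <<'E'
from h import *
print(r.read_state()['joint_positions'])
plan(vise(-.08,.078),-.049,.6)
E
```

```text
time: 27.62
ee_pos: [0.4636, 0.1898, 0.0891]
eef_rot: [0.02, 0.96, -0.008, 0.28]
ft_force: [-0.9, 0.8, -3.4]
width: 0.0296
grip_force: 45.0
[ 0.76   0.029 -1.462  2.306  0.84   0.552  0.165]
turn [ 0.008 -0.304  0.069] shift [-0.693  0.623  1.188] | t 27.6167 ee [0.464 0.19  0.089] w 0.029601887401708615 f [-0.918  0.825 -3.358]
```

```bash
python3 -m crank '[{"claw":1,"dx":-0.15,"dy":0.15,"dz":0.2,"ax":0,"ay":-0.15,"az":0.03},{"claw":1,"dx":-0.15,"dy":0.15,"dz":0.2,"ax":0,"ay":-0.15,"az":0.03},{"claw":1,"dx":-0.15,"dy":0.15,"dz":0.2,"ax":0,"ay":0,"az":0},{"claw":1,"dx":-0.15,"dy":0.15,"dz":0.2,"ax":0,"ay":0,"az":0},{"claw":1,"dx":0,"dy":0,"dz":0.2,"ax":0,"ay":0,"az":0},{"claw":1,"dx":0,"dy":0,"dz":0,"ax":0,"ay":0,"az":0},{"claw":1,"dx":0,"dy":0,"dz":0,"ax":0,"ay":0,"az":0}]' 45
python3 - <<'E'
from h import *
print(r.read_state()['joint_positions'])
plan(vise(-.08,.078),-.049,.6)
plan(vise(-.044,.076),-.049,.6)
E
```

```text
time: 28.2
ee_pos: [0.4944, 0.2059, 0.0742]
eef_rot: [0.023, 0.956, -0.008, 0.294]
ft_force: [-0.7, 0.4, -3.1]
width: 0.0298
grip_force: 45.0
[ 0.503  0.272 -1.286  2.258  1.204  0.714 -0.119]
turn [-0.01  -0.032  0.011] shift [-0.147  0.035  0.215] | t 28.2 ee [0.494 0.206 0.074] w 0.0298284048090205 f [-0.725  0.403 -3.117]
turn [-0.01  -0.032  0.011] shift [-1.1    0.035  0.947] | t 28.2 ee [0.494 0.206 0.074] w 0.0298284048090205 f [-0.725  0.403 -3.117]
```

```bash
python3 -m crank '[{"claw":1,"dx":-0.2,"dy":0.03,"dz":0.17,"ax":0,"ay":-0.03,"az":0},{"claw":1,"dx":-0.3,"dy":0,"dz":0.26,"ax":0,"ay":0,"az":0},{"claw":1,"dx":-0.3,"dy":0,"dz":0.26,"ax":0,"ay":0,"az":0},{"claw":1,"dx":-0.3,"dy":0,"dz":0.26,"ax":0,"ay":0,"az":0},{"claw":1,"dx":0,"dy":0,"dz":0,"ax":0,"ay":0,"az":0},{"claw":1,"dx":0,"dy":0,"dz":0,"ax":0,"ay":0,"az":0}]' 45
python3 - <<'E'
from h import *
print(r.read_state()['joint_positions'])
plan(vise(-.044,.076),-.049,.6)
plan(vise(-.044,.071),-.049,.6)
E
```

```text
time: 28.7
ee_pos: [0.5387, 0.2047, 0.0696]
eef_rot: [0.023, 0.955, -0.008, 0.296]
ft_force: [0.2, 0.3, -3.5]
width: 0.0294
grip_force: 45.0
[ 0.447  0.381 -1.195  2.183  1.298  0.749 -0.106]
turn [-0.007  0.015  0.001] shift [ 0.033  0.003 -0.014] | t 28.7 ee [0.539 0.205 0.07 ] w 0.029355762646209326 f [ 0.218  0.27  -3.48 ]
turn [-0.007  0.015  0.001] shift [0.127 0.003 0.123] | t 28.7 ee [0.539 0.205 0.07 ] w 0.029355762646209326 f [ 0.218  0.27  -3.48 ]
```

```bash
python3 -m crank '[{"claw":1,"dx":0.06,"dy":0,"dz":0.06,"ax":0,"ay":0,"az":0},{"claw":1,"dx":0.06,"dy":0,"dz":0.06,"ax":0,"ay":0,"az":0},{"claw":1,"dx":0.01,"dy":0,"dz":0.02,"ax":0,"ay":0,"az":0},{"claw":1,"dx":0,"dy":0,"dz":0,"ax":0,"ay":0,"az":0},{"claw":1,"dx":0,"dy":0,"dz":0,"ax":0,"ay":0,"az":0},{"claw":1,"dx":0,"dy":0,"dz":0,"ax":0,"ay":0,"az":0}]' 45
python3 - <<'E'
from h import *
plan(vise(-.0437,.0701),-.049,.6)
E
```

```text
time: 29.2
ee_pos: [0.5377, 0.2051, 0.0638]
eef_rot: [0.023, 0.955, -0.008, 0.296]
ft_force: [-0.1, 0.6, -3.8]
width: 0.0296
grip_force: 45.0
turn [-0.003  0.021  0.013] shift [-0.002 -0.008  0.015] | t 29.2 ee [0.538 0.205 0.064] w 0.02960155262778704 f [-0.064  0.571 -3.771]
```

```bash
python3 -m crank '[{"claw":1,"dx":0.02,"dy":0,"dz":0.03,"ax":0,"ay":0,"az":0},{"claw":1,"dx":0,"dy":0,"dz":0,"ax":0,"ay":0,"az":0},{"claw":1,"dx":0,"dy":0,"dz":0,"ax":0,"ay":0,"az":0}]' 45
python3 -m crank '[{"claw":-0.4,"dx":0,"dy":0,"dz":0,"ax":0,"ay":0,"az":0},{"claw":-0.4,"dx":0,"dy":0,"dz":0,"ax":0,"ay":0,"az":0},{"claw":-0.4,"dx":0,"dy":0,"dz":0,"ax":0,"ay":0,"az":0},{"claw":-0.4,"dx":0,"dy":0,"dz":0,"ax":0,"ay":0,"az":0},{"claw":-0.4,"dx":0,"dy":0,"dz":0,"ax":0,"ay":0,"az":0}]' 45
python3 -m crank '[{"claw":-0.4,"dx":0,"dy":0,"dz":-0.4,"ax":0,"ay":0,"az":0},{"claw":-0.4,"dx":0,"dy":0,"dz":-0.7,"ax":0,"ay":0,"az":0},{"claw":-0.4,"dx":0,"dy":0,"dz":-0.8,"ax":0,"ay":0,"az":0},{"claw":-0.4,"dx":0,"dy":0,"dz":-0.8,"ax":0,"ay":0,"az":0},{"claw":-0.4,"dx":0,"dy":0,"dz":-0.8,"ax":0,"ay":0,"az":0},{"claw":-0.4,"dx":0,"dy":0,"dz":-0.5,"ax":0,"ay":0,"az":0},{"claw":-0.4,"dx":0,"dy":0,"dz":0,"ax":0,"ay":0,"az":0}]'
python3 - <<'E'
from h import *
print(r.read_state()['joint_positions'])
plan(vise(-.0437,.0701),-.049,.6)
import pickle
c=r.camera('top');cv2.imwrite('pics/t6.png',cv2.resize(cv2.cvtColor(c['color'],cv2.COLOR_RGB2BGR)[160:255,137:197],None,fx=6,fy=6,interpolation=2));pickle.dump(c,open("top6.pkl","wb"))
E
```

```text
time: 29.45
ee_pos: [0.5382, 0.2053, 0.0634]
eef_rot: [0.023, 0.955, -0.008, 0.297]
ft_force: [-3.8, -1.3, 5.3]
width: 0.0299
grip_force: 45.0
time: 29.87
ee_pos: [0.5379, 0.2051, 0.0628]
eef_rot: [0.023, 0.955, -0.008, 0.297]
ft_force: [-0.0, -0.2, 0.6]
width: 0.0547
grip_force: 0.0
time: 30.45
ee_pos: [0.4802, 0.2042, 0.1413]
eef_rot: [0.023, 0.956, -0.014, 0.291]
ft_force: [0.6, 0.7, 0.5]
width: 0.0607
grip_force: 0.0
[ 0.678 -0.145 -1.338  2.223  0.488  0.563  0.47 ]
turn [-0.113 -0.092  0.05 ] shift [-0.122  0.114  3.225] | t 30.45 ee [0.48  0.204 0.141] w 0.060720931462836504 f [0.612 0.665 0.508]
```

View pics/t6.png

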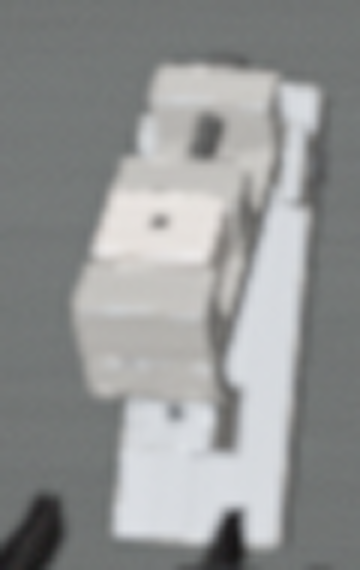

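Run:
```python
from h import *
import pickle
c=pickle.load(open("top6.pkl","rb"))
p=back(c,175.5/6-.5+137,412.5/6-.5+160,.082)
d=p[:2]-VC; a=VY
print("58 in vise",np.cos(a)*d[0]+np.sin(a)*d[1],-np.sin(a)*d[0]+np.cos(a)*d[1])
plan(body(.124,.037,.66)+[0,0,.06],-.049,0)
for t in(.6,.64,.66,.68,.7):
  for L,h in((136,52),(112,52)):
    w=[]
    for y in(25,-25):
      b=vise(.0625-(L*np.cos(t)-h*np.sin(t))/1e3,.032+(L*np.sin(t)+h*np.cos(t))/1e3,y/1e3)
      w+=list((proj(c,b)-[137,160]+.5)*6-.5)
    print(t,L,h,np.round(w))
```

```text
58 in vise -0.0466154839916155 0.0006527886061095723
turn [-0.145  5.647  0.024] shift [-2.772  0.151 -1.619] | t 30.5 ee [0.481 0.203 0.141] w 0.061057168602901904 f [ 0.841 -0.862 -0.197]
0.6 136 52 [ 73. 331. 206. 340.]
0.6 112 52 [ 89. 282. 219. 290.]
0.64 136 52 [ 72. 317. 206. 326.]
0.64 112 52 [ 88. 270. 219. 278.]
0.66 136 52 [ 72. 310. 206. 319.]
0.66 112 52 [ 88. 264. 219. 272.]
0.68 136 52 [ 71. 303. 205. 312.]
0.68 112 52 [ 88. 258. 219. 266.]
0.7 136 52 [ 71. 296. 205. 305.]
0.7 112 52 [ 88. 252. 219. 260.]
```

```bash
python3 -m crank '[{"claw":-1,"dx":-0.3,"dy":0,"dz":-0.9,"ax":0,"ay":0.8,"az":0},{"claw":-1,"dx":-0.2,"dy":0,"dz":-0.9,"ax":0,"ay":0.9,"az":0},{"claw":-1,"dx":0,"dy":0,"dz":-0.6,"ax":0,"ay":0.9,"az":0},{"claw":-1,"dx":0,"dy":0,"dz":0,"ax":0,"ay":0.9,"az":0},{"claw":-1,"dx":0,"dy":0,"dz":0,"ax":0,"ay":0.9,"az":0},{"claw":-1,"dx":0,"dy":0,"dz":0,"ax":-0.1,"ay":0.9,"az":0},{"claw":-1,"dx":0,"dy":0,"dz":0,"ax":0,"ay":0.3,"az":0},{"claw":-1,"dx":0,"dy":0,"dz":0,"ax":0,"ay":0,"az":0}]'
python3 - <<'E'
from h import *
print(r.read_state()['joint_positions'])
plan(body(.124,.037,.68)+[0,0,.06],-.049,0)
E
```

```text
time: 31.17
ee_pos: [0.4615, 0.2017, 0.201]
eef_rot: [0.029, 1.0, -0.004, 0.006]
ft_force: [-0.5, -0.1, -0.4]
width: 0.0867
grip_force: 0.0
[ 0.45   0.21  -1.056  1.785  0.206  1.253  0.854]
turn [-0.07   0.118 -0.077] shift [-3.493  0.228  0.342] | t 31.1667 ee [0.461 0.202 0.201] w 0.08668812769196023 f [-0.457 -0.059 -0.379]
```

```bash
python3 -m crank '[{"claw":-1,"dx":-0.5,"dy":0.1,"dz":0,"ax":-0.07,"ay":0.12,"az":-0.08},{"claw":-1,"dx":-0.8,"dy":0.1,"dz":0,"ax":0,"ay":0,"az":0},{"claw":-1,"dx":-0.8,"dy":0.03,"dz":0,"ax":0,"ay":0,"az":0},{"claw":-1,"dx":-0.8,"dy":0,"dz":0,"ax":0,"ay":0,"az":0},{"claw":-1,"dx":-0.5,"dy":0,"dz":0.2,"ax":0,"ay":0,"az":0},{"claw":-1,"dx":0,"dy":0,"dz":0.1,"ax":0,"ay":0,"az":0},{"claw":-1,"dx":0,"dy":0,"dz":0,"ax":0,"ay":0,"az":0}]'
python3 - <<'E'
from h import *
print(r.read_state()['joint_positions'])
plan(body(.124,.037,.68),-.049,0)
E
```

```text
time: 31.75
ee_pos: [0.5615, 0.2059, 0.193]
eef_rot: [0.022, 1.0, -0.0, 0.002]
ft_force: [-0.9, -0.7, -0.8]
width: 0.087
grip_force: 0.0
[ 0.309  0.46  -0.962  1.555  0.387  1.326  0.827]
turn [-0.003  0.035  0.039] shift [-0.17  -0.075  2.075] | t 31.75 ee [0.561 0.206 0.193] w 0.08704275895889195 f [-0.892 -0.723 -0.793]
```

```bash
python3 -m crank '[{"claw":-1,"dx":-0.17,"dy":-0.07,"dz":0.4,"ax":0,"ay":0.03,"az":0.04},{"claw":-1,"dx":0,"dy":0,"dz":0.7,"ax":0,"ay":0,"az":0},{"claw":-1,"dx":0,"dy":0,"dz":0.6,"ax":0,"ay":0,"az":0},{"claw":-1,"dx":0,"dy":0,"dz":0.35,"ax":0,"ay":0,"az":0},{"claw":0.1,"dx":0,"dy":0,"dz":0,"ax":0,"ay":0,"az":0},{"claw":0.1,"dx":0,"dy":0,"dz":0,"ax":0,"ay":0,"az":0}]'
python3 -c "
from h import *
plan(body(.124,.037,.68),-.049,0)"
python3 -m crank '[{"claw":1,"dx":0,"dy":0,"dz":0,"ax":0,"ay":0,"az":0},{"claw":1,"dx":0,"dy":0,"dz":0,"ax":0,"ay":0,"az":0},{"claw":1,"dx":0,"dy":0,"dz":0,"ax":0,"ay":0,"az":0},{"claw":1,"dx":0,"dy":0,"dz":0,"ax":0,"ay":0,"az":0},{"claw":1,"dx":0,"dy":0,"dz":0,"ax":0,"ay":0,"az":0},{"claw":1,"dx":0,"dy":0,"dz":0,"ax":0,"ay":0,"az":0},{"claw":1,"dx":0,"dy":0,"dz":0,"ax":0,"ay":0,"az":0}]' 45
python3 - <<'E'
from h import *
plan(body(.124,.037,.68),-.049,0)
for k in (.03,.06,.12,.16,.1975): plan(body(.124,.037,.68-k),-.049,k)
E
```

```text
time: 32.25
ee_pos: [0.5665, 0.2043, 0.1339]
eef_rot: [0.024, 1.0, 0.001, 0.001]
ft_force: [0.1, -0.2, 0.7]
width: 0.0803
grip_force: 0.0
turn [0.016 0.016 0.007] shift [ 0.002 -0.028  0.104] | t 32.25 ee [0.567 0.204 0.134] w 0.08027506168543595 f [ 0.114 -0.233  0.704]
time: 32.83
ee_pos: [0.5671, 0.204, 0.1344]
eef_rot: [0.024, 1.0, 0.001, 0.001]
ft_force: [-0.5, -2.5, 5.2]
width: 0.0495
grip_force: 45.0
turn [0.017 0.022 0.001] shift [ 0.02  -0.021  0.122] | t 32.8333 ee [0.567 0.204 0.134] w 0.049485846663897805 f [-0.487 -2.512  5.248]
turn [ 0.017 -0.264  0.001] shift [ 0.124 -0.021  0.193] | t 32.8333 ee [0.567 0.204 0.134] w 0.049485846663897805 f [-0.487 -2.512  5.248]
turn [ 0.017 -0.551  0.001] shift [ 0.229 -0.021  0.261] | t 32.8333 ee [0.567 0.204 0.134] w 0.049485846663897805 f [-0.487 -2.512  5.248]
turn [ 0.017 -1.124  0.   ] shift [ 0.446 -0.021  0.387] | t 32.8333 ee [0.567 0.204 0.134] w 0.049485846663897805 f [-0.487 -2.512  5.248]
turn [ 0.017 -1.506  0.   ] shift [ 0.595 -0.021  0.464] | t 32.8333 ee [0.567 0.204 0.134] w 0.049485846663897805 f [-0.487 -2.512  5.248]
turn [ 0.017 -1.864 -0.   ] shift [ 0.737 -0.021  0.531] | t 32.8333 ee [0.567 0.204 0.134] w 0.049485846663897805 f [-0.487 -2.512  5.248]
```

```bash
python3 -m crank '[{"claw":1,"dx":0.104,"dy":0,"dz":0.071,"ax":0,"ay":-0.287,"az":0},{"claw":1,"dx":0.104,"dy":0,"dz":0.071,"ax":0,"ay":-0.287,"az":0},{"claw":1,"dx":0.104,"dy":0,"dz":0.071,"ax":0,"ay":-0.287,"az":0},{"claw":1,"dx":0.104,"dy":0,"dz":0.071,"ax":0,"ay":-0.287,"az":0},{"claw":1,"dx":0.104,"dy":0,"dz":0.071,"ax":0,"ay":-0.287,"az":0},{"claw":1,"dx":0,"dy":0,"dz":0,"ax":0,"ay":0,"az":0}]' 50
python3 - <<'E'
from h import *
plan(body(.124,.0405,.53),-.049,.15)
plan(body(.124,.0405,.4825),-.049,.1975)
E
python3 -m crank '[{"claw":1,"dx":0.05,"dy":0,"dz":0.036,"ax":0,"ay":-0.143,"az":0},{"claw":1,"dx":0,"dy":0,"dz":0,"ax":0,"ay":0,"az":0}]' 50
python3 -m crank '[{"claw":1,"dx":0.05,"dy":0,"dz":0.036,"ax":0,"ay":-0.143,"az":0},{"claw":1,"dx":0,"dy":0,"dz":0,"ax":0,"ay":0,"az":0}]' 50
```

```text
time: 33.33
ee_pos: [0.5519, 0.2048, 0.1218]
eef_rot: [0.024, 0.997, -0.001, 0.078]
ft_force: [7.4, 2.9, -11.1]
width: 0.0494
grip_force: 50.0
turn [0.02  0.051 0.009] shift [-0.081 -0.022  0.016] | t 33.3333 ee [0.552 0.205 0.122] w 0.049425559728135594 f [  7.446   2.905 -11.131]
turn [ 0.02  -0.403  0.008] shift [ 0.083 -0.022  0.128] | t 33.3333 ee [0.552 0.205 0.122] w 0.049425559728135594 f [  7.446   2.905 -11.131]
time: 33.5
ee_pos: [0.551, 0.2048, 0.1209]
eef_rot: [0.024, 0.996, -0.001, 0.085]
ft_force: [5.0, -0.3, -4.9]
width: 0.0498
grip_force: 50.0
time: 33.67
ee_pos: [0.5496, 0.2049, 0.1195]
eef_rot: [0.024, 0.995, -0.001, 0.092]
ft_force: [6.1, 0.9, -5.6]
width: 0.0497
grip_force: 50.0
```

```bash
python3 - <<'E'
from h import *
plan(body(.124,.0405,.4825),-.049,.1975)
E
python3 -m crank '[{"claw":1,"dx":0,"dy":0,"dz":0.03,"ax":0,"ay":-0.05,"az":0},{"claw":1,"dx":0,"dy":0,"dz":0,"ax":0,"ay":0,"az":0}]' 50
python3 -m crank '[{"claw":1,"dx":0,"dy":0,"dz":0.03,"ax":0,"ay":-0.05,"az":0},{"claw":1,"dx":0,"dy":0,"dz":0,"ax":0,"ay":0,"az":0}]' 50
python3 -m crank '[{"claw":1,"dx":0.01,"dy":0,"dz":0.03,"ax":0,"ay":-0.03,"az":0},{"claw":1,"dx":0,"dy":0,"dz":0,"ax":0,"ay":0,"az":0}]' 50
python3 - <<'E'
from h import *
plan(body(.124,.0405,.4825),-.049,.1975)
E
```

```text
turn [ 0.02  -0.126  0.002] shift [-0.007 -0.022  0.068] | t 33.6667 ee [0.55  0.205 0.12 ] w 0.04971630044790933 f [ 6.065  0.874 -5.578]
time: 33.83
ee_pos: [0.5496, 0.2049, 0.1194]
eef_rot: [0.024, 0.995, -0.002, 0.094]
ft_force: [-1.9, -3.4, 8.5]
width: 0.0502
grip_force: 50.0
time: 34.0
ee_pos: [0.5496, 0.2049, 0.1194]
eef_rot: [0.024, 0.995, -0.002, 0.097]
ft_force: [-9.4, -8.3, 19.2]
width: 0.0496
grip_force: 50.0
time: 34.17
ee_pos: [0.5496, 0.2049, 0.1193]
eef_rot: [0.025, 0.995, -0.002, 0.099]
ft_force: [-14.2, -10.1, 30.0]
width: 0.0495
grip_force: 50.0
turn [-0.001  0.001 -0.004] shift [-0.006 -0.022  0.06 ] | t 34.1667 ee [0.55  0.205 0.119] w 0.04945522263788017 f [-14.17  -10.079  29.966]
```

```bash
python3 -m crank '[{"claw":1,"dx":0,"dy":0,"dz":-0.06,"ax":0,"ay":0,"az":0},{"claw":1,"dx":0,"dy":0,"dz":0,"ax":0,"ay":0,"az":0}]' 50
python3 -m crank '[{"claw":-1,"dx":0,"dy":0,"dz":0,"ax":0,"ay":0,"az":0},{"claw":-1,"dx":0,"dy":0,"dz":0,"ax":0,"ay":0,"az":0},{"claw":-1,"dx":0,"dy":0,"dz":0,"ax":0,"ay":0,"az":0},{"claw":-1,"dx":0,"dy":0,"dz":0,"ax":0,"ay":0,"az":0},{"claw":-1,"dx":0,"dy":0,"dz":-0.5,"ax":0,"ay":0,"az":0},{"claw":-1,"dx":0,"dy":0,"dz":-0.8,"ax":0,"ay":0,"az":0},{"claw":-1,"dx":0.4,"dy":0,"dz":-0.9,"ax":0,"ay":0,"az":0},{"claw":-1,"dx":0.8,"dy":0,"dz":-0.9,"ax":0,"ay":0,"az":0}]' 50
python3 -m crank '[{"claw":-1,"dx":0.9,"dy":0,"dz":0,"ax":0,"ay":0,"az":0},{"claw":-1,"dx":0.9,"dy":0,"dz":0,"ax":0,"ay":0,"az":0},{"claw":-1,"dx":0.9,"dy":-0.5,"dz":0,"ax":0,"ay":0,"az":0},{"claw":-1,"dx":0.5,"dy":-0.9,"dz":0,"ax":0,"ay":0,"az":0},{"claw":-1,"dx":0,"dy":-0.9,"dz":0,"ax":0,"ay":0,"az":0},{"claw":-1,"dx":0,"dy":-0.9,"dz":0,"ax":0,"ay":0,"az":0},{"claw":-1,"dx":0,"dy":-0.5,"dz":0,"ax":0,"ay":0,"az":0},{"claw":-1,"dx":0,"dy":0,"dz":0,"ax":0,"ay":0,"az":0}]'
python3 - <<'E'
from h import *
import pickle
c=r.camera('top');pickle.dump(c,open('top7.pkl','wb'))
pc=pickle.load(open('top6.pkl','rb'));p0=pickle.load(open('top.pkl','rb'))
# grey profile along the body's centreline on the jaw-top plane, vs model of tilt; edges expected
def prof(c):
    g=cv2.cvtColor(c["color"],cv2.COLOR_RGB2GRAY).astype(np.float32)
    return g
def pts(c,t,L,h,n=21):
    return [proj(c,vise(.0625-(L*np.cos(t)-h*np.sin(t)),.032+L*np.sin(t)+h*np.cos(t),y)) for y in np.linspace(-.020,.020,n)]
def samp(g,P): P=np.array(P,np.float32); return cv2.remap(g,P[None,:,0].copy(),P[None,:,1].copy(),1).mean()
for name,cc in(("start .35?",p0),("lifted",pc),("now",c)):
    g=prof(cc); T=np.arange(.2,.75,.005)
    # workpiece(bright)/jaw(dark) step at L=.112 (top heights .058/.052) and jaw top/front-face step at L=.136
    s=[samp(g,pts(cc,t,.108,.058))-samp(g,pts(cc,t,.118,.052))+samp(g,pts(cc,t,.132,.052))-samp(g,pts(cc,t,.136,.046)) for t in T]
    o=np.argsort(s)[-4:]; print(name,T[o],np.array(s)[o])
# workpiece dot
for name,cc in(("lifted",pc),("now",c)):
    g=prof(cc); 
    roi=g[180:250,150:185]; b=cv2.morphologyEx(roi,cv2.MORPH_BLACKHAT,np.ones((7,7))); b[ roi<60]=0
    k=np.argsort(b.ravel())[-4:]; print(name,[(int(i%35+150),int(i//35+180),float(b.ravel()[i])) for i in k])
print(r.read_state()['ee_pos'],r.read_state()['ft_force'])
E
```

```text
time: 34.33
ee_pos: [0.5496, 0.2049, 0.1194]
eef_rot: [0.024, 0.995, -0.001, 0.098]
ft_force: [0.9, -2.9, 7.4]
width: 0.0497
grip_force: 50.0
time: 35.0
ee_pos: [0.4966, 0.2076, 0.2038]
eef_rot: [0.025, 0.995, -0.0, 0.097]
ft_force: [-0.2, 0.3, 2.1]
width: 0.086
grip_force: 0.0
time: 35.67
ee_pos: [0.396, 0.0985, 0.1838]
eef_rot: [0.026, 0.995, -0.002, 0.098]
ft_force: [0.9, 0.1, 1.3]
width: 0.087
grip_force: 0.0
start .35? [0.335 0.35  0.34  0.345] [80.803 81.223 83.126 83.274]
lifted [0.67  0.665 0.655 0.66 ] [49.184 50.738 50.905 51.351]
now [0.47  0.485 0.48  0.475] [67.805 68.248 69.927 69.987]
lifted [(176, 245, 116.0), (173, 249, 131.0), (174, 247, 138.0), (176, 246, 145.0)]
now [(178, 201, 100.0), (178, 200, 100.0), (170, 190, 101.0), (184, 249, 102.0)]
[0.396 0.1   0.184] [0.44  0.583 0.526]
```

```bash
python3 -c "
from h import *
print(r.close_job())"
```

```text
the job is handed in; nothing more can be done
None
```

I finished the changeover and handed the job in; it returned no verdict. The 58 mm block stands under the roller with the vise down on it at about 0.48 rad. Blocks 30, 37, 44 and 51 stood upright and in order in the rack when last pictured, and the can, hammer, magnet and disc were not touched.

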